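# Photograph tree-core mounts against a straightedge

### The job

Take the picture of the tree cores: lay every core mount, core up, side by side on the black imaging board with its far end butted against the fence, then lay the straightedge flat on the board flush against the near ends of all the mounts. Let go, and hold the shutter pedal right down on its stop for a full second while everything lies so, then release it. Finally put the straightedge back on its cork mat, along the mat, and every mount back on the grey felt, lying core up and beside one another, and leave all the other things on the bench where they are.

Things in the scene. Friction and masses are not known exactly. Their poses are not given: they have to be found in the camera images.
- board: black imaging board, fixed: 200 (own x) x 250 (y) x 10 thick. Origin: centre of its underside. Along its far (+x) edge runs a full-width aluminium fence 12 thick, 14 above the board; its inner face is at own x = +88. A mount butted against it has its centre at own x = +33 and its near end at -22. Turned a few degrees either way.
- mount0: core mount: pale wooden strip 110 long (own x) x 24 wide (y) x 15 tall, a dark round tree core 8 thick set along its top, standing 6 proud (21 tall over all); about 45 g. Origin: centre of its underside; z up through the core. Both ends alike. Starts on the felt, lying across it (along the felt's y); three or four mounts are present.
- mount1: core mount: pale wooden strip 110 long (own x) x 24 wide (y) x 15 tall, a dark round tree core 8 thick set along its top, standing 6 proud (21 tall over all); about 45 g. Origin: centre of its underside; z up through the core. Both ends alike. Starts on the felt, lying across it (along the felt's y); three or four mounts are present.
- mount2: core mount: pale wooden strip 110 long (own x) x 24 wide (y) x 15 tall, a dark round tree core 8 thick set along its top, standing 6 proud (21 tall over all); about 45 g. Origin: centre of its underside; z up through the core. Both ends alike. Starts on the felt, lying across it (along the felt's y); three or four mounts are present.
- mount3: core mount: pale wooden strip 110 long (own x) x 24 wide (y) x 15 tall, a dark round tree core 8 thick set along its top, standing 6 proud (21 tall over all); about 45 g. Origin: centre of its underside; z up through the core. Both ends alike. Starts on the felt, lying across it (along the felt's y); three or four mounts are present.
- straightedge: aluminium straightedge 220 long (own x) x 34 wide (y) x 5 thick, about 160 g, with a raised dark grip rib along the middle: 130 long, 12 wide, 5 to 25 above the underside. Origin: centre of its underside; z up. Both long edges are true, either may be used. Flush against butted mounts its centre is at own x = -39 of the board. Starts lying on the cork mat.
- felt: thin grey felt pad fixed on the table left of the board, the mounts' home: 330 (own x) x 160 (y) x 3 thick. Origin: centre of its underside.
- mat: cork mat fixed on the table, 260 (own x) x 60 (y) x 3 thick, the straightedge's home. Origin: centre of its underside.
- pedal_base: fixed steel base of the shutter pedal, 115 (own x) x 85 (y), 8 thick. Origin: centre of its underside. The pedal's hinge line is along own y, at own x = +45, 24 above the table.
- pedal (a joint): angle of the shutter pedal: 0 up (as sprung), 0.25 rad right down on its stop; 0.22 counts as down. Springs back when let go. About 3 N on the pad starts it, about 8 N holds it on its stop.
- pedal_pad (a point): middle of the upper face of the pedal's black rubber pad (50 x 50), about 75 from the hinge towards the robot. About 49 above the table when up; it sinks about 18 to the stop.
- tin: bystander: small round steel tin, 40 across, 18 tall, standing on the felt among the mounts. Origin: centre of its underside.
- jar_a: bystander: clear jar with blue cap, 60 across, 85 tall, beyond the board
- jar_b: bystander: clear jar with blue cap, 68 across, 100 tall, beyond the board
- slide_box: bystander: grey slide box 85 x 140 x 32 tall, beyond the board
- brush: bystander: hand brush lying beyond the mat
- vial: bystander: small amber vial, 24 across, 45 tall, between robot and board
- calliper: bystander: steel calliper lying flat, beyond the mounts
Things that resemble listed ones, but are neither listed nor needed, are in the scene too. Leave any green look-alike of the straightedge alone. Leave any turquoise look-alike of the mount0 alone.

How it is judged:
By the outcome, as a careful person would: the job done as asked, in the order asked, and still so for the second after the job is handed in, with the robot touching nothing.
Of mount0, mount1, mount2, mount3 only 3 to 4 are there at a start; the rules pass over those that are not, and their reading is None.
At some moment in a run one of mount0, mount1, mount2, mount3, straightedge may be knocked a few centimetres aside while the robot is not near it.
Once in a run the grip may slacken for a moment while it holds something.
It also fails if it takes over 210 s, if anything falls off the work surface, if the arm or the gripper's body presses on something with over 40 N, if the wrist force passes 120 N, or if a joint passes its speed limit or range.

### The arm

A 6-joint arm with a two-finger parallel gripper is mounted at the origin on the work surface. World frame = base frame: x ahead of the robot, y to its left, z up, the work surface at z = 0. Lengths are in m, angles in rad, forces in N, time in s.
With the tool pointing down it reaches from about 0.35 to 0.775 m from the base axis. Payload 5.5 kg.
Tool frame: the origin (TCP) lies between the finger pads; the fingertips stand 8 mm ahead of it and the grasp point (between the pads) lies 11 mm behind it; z points along the fingers, y is the line along which they close (so a half turn about z gives the same grasp; the last joint's range is limited). The gripper opens to 85 mm and grips with 20 to 120 N. Pads are 22 mm wide; open, the fingers measure 114 mm over their backs; the gripper's body (76 mm by 85 mm) begins 54 mm behind the grasp point. The pads swing forward as they close: fully open they stand 13 mm farther back than shut.
Start: joints at [-1.331, 0.313, 0.046, 1.304, 0, 1.431], TCP at [0.213, -0.534, 0.239] pointing down, gripper open.
Joint ranges: [-2.76, 2.76], [-0.86, 1.69], [-1.03, 1.26], [-2.2, 2.34], [-1.47, 1.5], [-3.14, 3.14]. Speed limits (rad/s): [2.57, 2.57, 3.14, 3.14, 3.14, 3.14].

### API

Orientations are given as a unit quaternion [w, x, y, z].
In Python, from workcell import env gives the robot as it stands.
- The arm moves only by the tool move_arm, never from a script. Its argument "moves" is one flat list of numbers, 5 for each row, row after row: the shift along the world's x, y, z in m, then the turn about the world's z in rad, then the finger opening in m, from 0 to 0.0854. A call has 1 to 12 rows; each row is the pose to reach, as a shift and turn from the pose commanded when the call began; what a row does not reach only later rows make up. A row lasts 1/12 s, in which the tool goes at most 41.7 mm and 7.16 degrees, less where a joint would pass 70% of its speed; a pose out of reach is approached as far as the arm can. A call with a gripper value outside its range is refused whole. The fingers move at their own pace and stop on an object; "newtons" is the grip in N (left out, the last holds). Time passes only in rows, so rows that repeat a pose let the fingers close. It gives the time, the measured TCP pose, the force, the opening and the grip force at its end, in the units of the state.
- env.get_state(): the state, without advancing time (a new reading comes with each control period).
- env.read_camera(name): name is "scene" or "top"; returns a dict with "pixels" (384x512x3 uint8, red, green, blue), "camera_matrix" (3x3 intrinsics, pixels), "rvec" (rotation vector, rad) and "tvec" (3), from world to camera coordinates, as OpenCV has them. Camera axes: x right, y down, z forward; pixel columns grow to the right and rows downward; lengths in m; the calibration is good to about 2 mm. A picture is of the moment at which its call begins. There is no depth.
- env.hand_in(): hands the job in; it is judged then, once.
The state is a dict: "clock": time; "joint_pos": joint angles; "qvel": joint speeds; "tau": joint torques, N m; "tcp_pos": TCP position; "orientation": TCP orientation; "wrist_force": force on the tool from outside, world axes, zero at the start; "ft_torque": the same for the moment, N m; "finger_gap": finger opening in m; "grip_force": force on a finger pad.
Only numpy, scipy, OpenCV 4.12 (cv2) and the standard library are available. Lean on these libraries where they do the work, as an engineer would, in place of code of your own. Each camera call takes 0.05 s, during which the arm holds its last target. There are 200 camera calls.

## Working session

There is one attempt and no reset: what is moved stays moved. The work goes in short steps, Python scripts to look and compute and a tool call to move; the robot and the scene stay as the last step left them, time stands still between calls to the robot, and variables do not carry over. Pictures are saved under pics/ and viewed, at most 14 in all, crops included, and the job is handed in when it is done.

Besides the shell and the picture viewer there is one more tool, called after "Emit:" in YAML: its name, and indented under it one key for each argument. move_arm: Moves the arm, as the interface text tells. Its arguments: {"type":"object","properties":{"moves":{"type":"array"},"newtons":{"type":"number"}},"required":["moves"]}

```bash
mkdir -p pics; ls
cat > h.py <<'E'
import numpy as np, cv2
from workcell import env
def cam(n,save=None):
    c=env.read_camera(n); 
    if save: cv2.imwrite('pics/'+save+'.png',c['pixels'][:,:,::-1])
    return c
def proj(c,P):
    return cv2.projectPoints(np.float64(P).reshape(-1,3),c['rvec'],c['tvec'],c['camera_matrix'],None)[0].reshape(-1,2)
def ray(c,uv):
    R=cv2.Rodrigues(np.float64(c['rvec']))[0]; K=np.array(c['camera_matrix'])
    o=-R.T@np.array(c['tvec']).ravel()
    d=(R.T@np.linalg.inv(K)@np.c_[np.float64(uv).reshape(-1,2),np.ones(len(np.float64(uv).reshape(-1,2)))].T).T
    return o,d
def atz(c,uv,z):
    o,d=ray(c,uv); z=np.broadcast_to(z,len(d)); return o+d*((z-o[2])/d[:,2])[:,None]
def tri(c1,u1,c2,u2):
    o1,d1=ray(c1,u1);o2,d2=ray(c2,u2);out=[]
    for a,b in zip(d1,d2):
        s=np.linalg.lstsq(np.c_[a,-b],o2-o1,rcond=None)[0]
        p,q=o1+a*s[0],o2+b*s[1]; out.append(np.r_[(p+q)/2,np.linalg.norm(p-q)])
    return np.array(out)
E
python3 - <<'E'
from h import *
a=cam('scene','s0');b=cam('top','t0')
for c in(a,b): print(np.array(c['camera_matrix']).round(1).tolist(),ray(c,[[256,192]])[0])
s=env.get_state();print(s)
big=lambda c:cv2.resize(c['pixels'][:,:,::-1],(800,600),interpolation=cv2.INTER_CUBIC)
cv2.imwrite('pics/s0b.png',big(a));cv2.imwrite('pics/t0b.png',big(b))
E
```

```text
pics
[[477.7, 0.0, 258.3], [0.0, 477.7, 186.8], [0.0, 0.0, 1.0]] [1.54602338 0.01113778 1.03031189]
[[446.4, 0.0, 251.4], [0.0, 446.4, 193.5], [0.0, 0.0, 1.0]] [ 0.41416682 -0.03360472  1.19169849]
{'clock': 0.1, 'joint_pos': array([-1.33057935e+00,  3.13907638e-01,  4.50962844e-02,  1.30357595e+00,
       -6.73350052e-06,  1.43117268e+00]), 'qvel': array([-0.00118533, -0.00103402,  0.00330845, -0.00020857, -0.00174054,
       -0.00102184]), 'tau': array([ 1.96643618e-03, -4.81726527e+01,  2.99244440e+01,  1.27297107e-02,
       -2.12549894e-04, -4.87217861e-06]), 'tcp_pos': array([ 0.21306735, -0.53360338,  0.23850957]), 'orientation': array([-7.94313257e-04,  9.82018970e-01,  1.88780585e-01, -4.33560449e-05]), 'wrist_force': array([-0.09744304,  0.38863921,  0.74474956]), 'ft_torque': array([0.00716812, 0.00185629, 0.06252877]), 'grip_force': 0.0, 'finger_gap': 0.08524513239085127}
```

View pics/t0b.png

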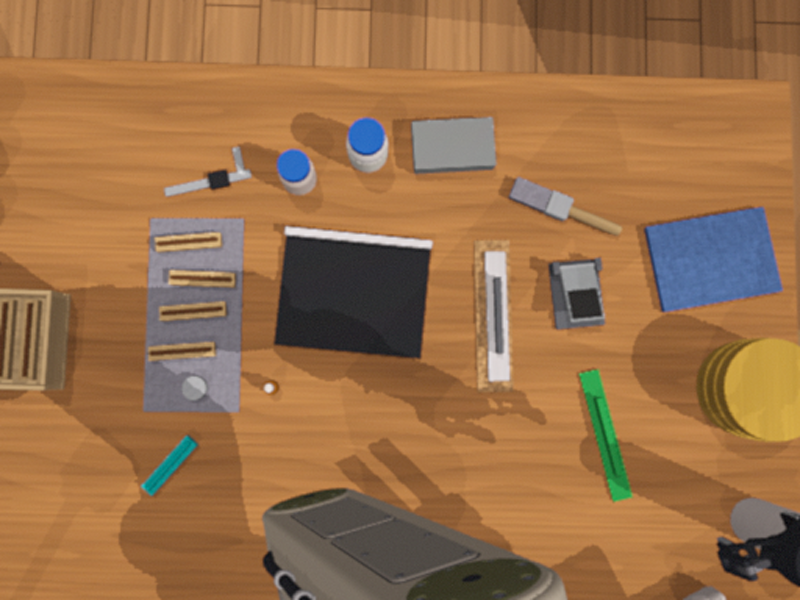

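View pics/s0b.png

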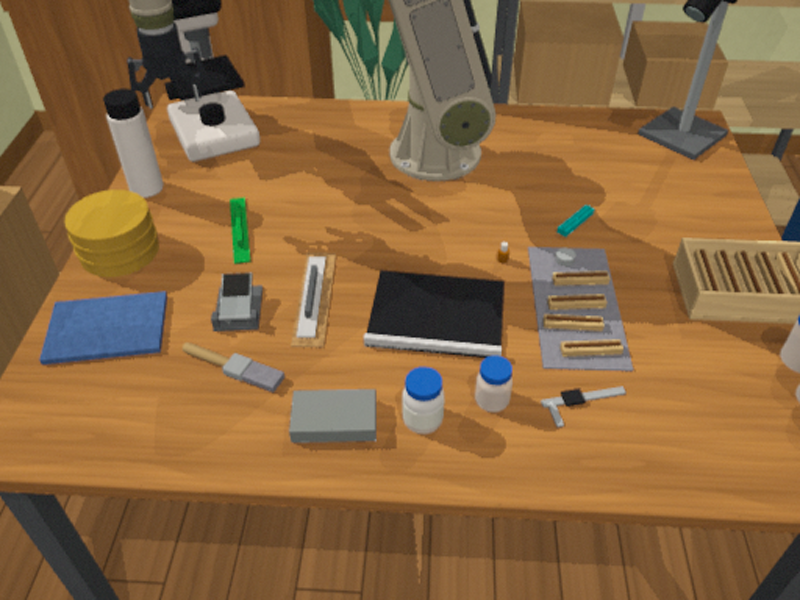

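Top view: image up is +x and left is +y. The board is at about (355,292), with its fence at the top edge. The four mounts on the felt are at (188,241), (201,278), (193,311) and (182,351). The white straightedge on cork is at (497,315), and the pedal is at (578,293).

Look-alikes:
- **Green bar** (605,435) and **turquoise strip** (168,465): the coloured decoys to leave alone.
- **Rack at far left** (25,340): holds core-like strips, but it isn't the felt.

The pale strips on the felt and the aluminium one on the cork fit the description. Next I'll check enlarged crops.

Run:
```python
import cv2,numpy as np
t=cv2.imread('pics/t0.png');s=cv2.imread('pics/s0.png')
def crop(im,x0,x1,y0,y1,k): return cv2.resize(im[y0:y1,x0:x1],None,fx=k,fy=k,interpolation=cv2.INTER_CUBIC)
A=crop(t,90,160,135,267,4.5);B=crop(s,335,408,155,240,5)
o=np.zeros((600,800,3),np.uint8);o[:A.shape[0],:A.shape[1]]=A;o[:B.shape[0],330:330+B.shape[1]]=B
cv2.imwrite('pics/c1.png',o)
A=crop(t,172,392,140,252,3.6);o=np.zeros((600,800,3),np.uint8);o[:A.shape[0],:A.shape[1]]=A
cv2.imwrite('pics/c2.png',o)
```

```text
(no output)
```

View pics/c1.png

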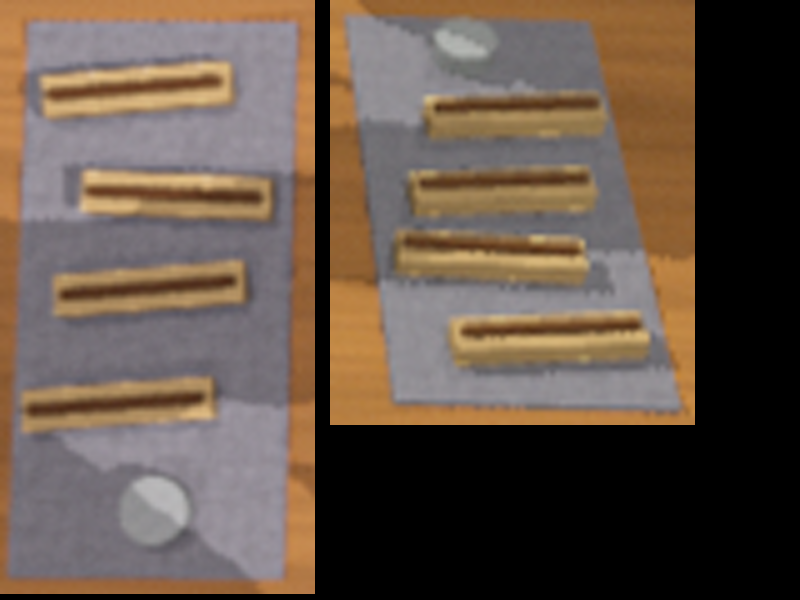

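View pics/c2.png

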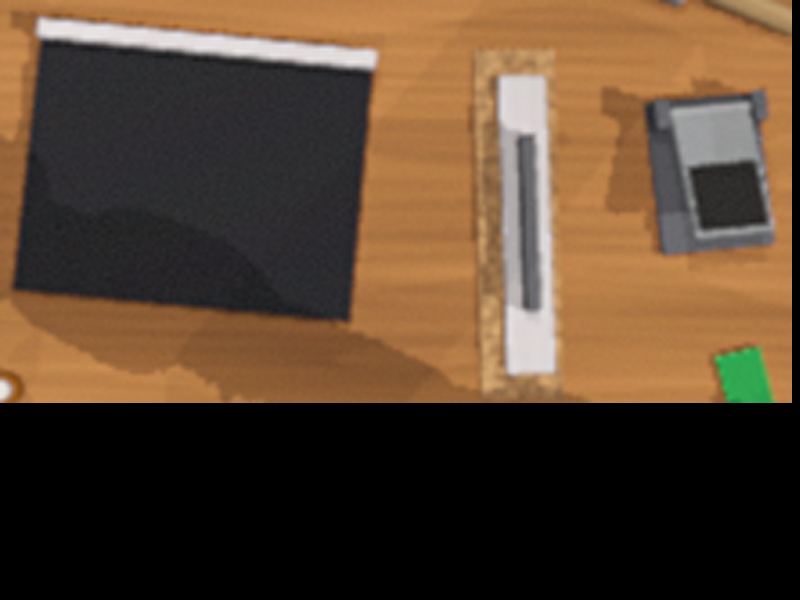

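The crops confirm four wood-on-felt mounts with dark cores and the white straightedge with a dark rib on cork. In the top picture the pad is at px (375,194). Next I'll fit the model silhouettes in both views, leaving height free.

```bash
cat >> h.py <<'E'
from scipy.optimize import minimize
def box(lx,ly,z0,z1,cx=0,cy=0):
    return np.array([[cx+i*lx/2,cy+j*ly/2,z] for i in(-1,1) for j in(-1,1) for z in(z0,z1)])
MOUNT=[box(.11,.024,0,.015),box(.104,.008,0,.021)]
EDGE=[box(.22,.034,0,.005),box(.13,.012,0,.025)]
BOARD=[box(.2,.25,0,.01),box(.012,.25,0,.024,.094)]
def world(P,p):
    c,s=np.cos(p[3]),np.sin(p[3]); R=np.array([[c,-s,0],[s,c,0],[0,0,1]]); return P@R.T+np.array(p[:3])
S=8
def render(c,parts,p,roi,hull):
    x0,y0,x1,y1=roi; m=np.zeros(((y1-y0)*S,(x1-x0)*S),np.uint8)
    U=[(proj(c,world(q,p))+.5-[x0,y0])*S for q in parts]
    if hull: U=[np.vstack(U)]
    for u in U: cv2.fillConvexPoly(m,cv2.convexHull(np.round(u).astype(np.int32)),255)
    return cv2.resize(m,(x1-x0,y1-y0),interpolation=cv2.INTER_AREA)/255.
def fit(cs,masks,parts,p0,hull=False,freez=True):
    """cs cameras, masks float images; returns pose [x,y,z,yaw] and residual px"""
    rois=[]
    for c in cs:
        u=proj(c,np.vstack([world(q,p0) for q in parts])); rois.append([*np.maximum(u.min(0)-8,0).astype(int),*np.minimum(u.max(0)+9,[512,384]).astype(int)])
    T=[m[r[1]:r[3],r[0]:r[2]] for m,r in zip(masks,rois)]
    def f(v):
        p=[v[0]/1e3,v[1]/1e3,v[2]/1e3 if freez else p0[2],v[-1]/100]
        return sum(((render(c,parts,p,r,hull)-t)**2).sum() for c,t,r in zip(cs,T,rois))
    v0=np.array([p0[0]*1e3,p0[1]*1e3]+([p0[2]*1e3] if freez else [])+[p0[3]*100])
    sim=np.vstack([v0]+[v0+d for d in np.eye(len(v0))*6])
    r=minimize(f,v0,method='Nelder-Mead',options=dict(initial_simplex=sim,xatol=.05,fatol=.05,maxiter=400))
    v=r.x; return np.r_[v[0]/1e3,v[1]/1e3,v[2]/1e3 if freez else p0[2],v[-1]/100],r.fun
def sat(c):
    h=cv2.cvtColor(c['pixels'],cv2.COLOR_RGB2HSV); return h
E
python3 - <<'E'
from h import *
a=cam('scene');b=cam('top')
ha,hb=sat(a),sat(b)
for nm,h,pts in(('scene',ha,[(380,200),(372,212),(395,180),(300,190),(205,185),(340,330)]),('top',hb,[(120,150),(122,154),(100,200),(110,160),(225,190),(317,200),(318,175),(230,150)])):
    print(nm,[(p,h[p[1],p[0]].tolist()) for p in pts])
ma,mb=[(((h[:,:,1]>70)&(h[:,:,0]<30)).astype(np.float32)) for h in(ha,hb)]
from math import pi
for uv in[(120.5,154.5),(129,178),(123,199),(116,224.7)]:
    p0=np.r_[atz(b,[uv],.018)[0][:2],.003,pi/2]
    print('mount',*[np.round(x,4) for x in fit([a,b],[ma,mb],MOUNT,p0)])
na,nb=[((h[:,:,1]<90)|(h[:,:,2]<60)).astype(np.float32) for h in(ha,hb)]
p0=np.r_[atz(b,[(226.5,188)],.01)[0][:2],0,-.09]
print('board',*[np.round(x,4) for x in fit([a,b],[na,nb],BOARD,p0,True)])
wa,wb=[((h[:,:,1]<70)&(h[:,:,2]>0)).astype(np.float32) for h in(ha,hb)]
p0=np.r_[atz(b,[(318.5,202)],.01)[0][:2],.003,0.03]
print('edge',*[np.round(x,4) for x in fit([a,b],[wa,wb],EDGE,p0,True)])
print('pad',tri(a,[(151.7,182.4)],b,[(374.8,194.2)]))
E
```

```text
scene [((380, 200), [140, 7, 110]), ((372, 212), [130, 7, 112]), ((395, 180), [15, 166, 138]), ((300, 190), [105, 16, 32]), ((205, 185), [16, 38, 147]), ((340, 330), [14, 166, 121])]
top [((120, 150), [16, 93, 194]), ((122, 154), [11, 168, 109]), ((100, 200), [140, 20, 116]), ((110, 160), [15, 96, 159]), ((225, 190), [120, 16, 47]), ((317, 200), [130, 10, 74]), ((318, 175), [0, 8, 222]), ((230, 150), [165, 7, 221])]
mount [0.6256 0.3025 0.0038 1.6821] 456.8672
mount [0.5626 0.2758 0.0036 1.5542] 580.4377
mount [0.507  0.2888 0.0033 1.6822] 424.2984
mount [0.4396 0.3039 0.0035 1.6706] 523.1305
board [ 0.5472  0.0183 -0.001  -0.0729] 358.8656
edge [ 0.5137 -0.2273  0.0043  0.0425] 121.4327
pad [[ 0.53382654 -0.36751818  0.04165285  0.00301759]]
```

Emit:
move_arm:
  moves: [0.2063,0.418,-0.04,0.651,0.0852,0.2063,0.418,-0.04,0.651,0.0852,0.2063,0.418,-0.04,0.651,0.0852,0.2063,0.418,-0.04,0.651,0.0852,0.2063,0.418,-0.04,0.651,0.0852,0.2063,0.418,-0.04,0.651,0.0852,0.2063,0.418,-0.04,0.651,0.0852,0.2063,0.418,-0.04,0.651,0.0852,0.2063,0.418,-0.04,0.651,0.0852,0.2063,0.418,-0.04,0.651,0.0852,0.2063,0.418,-0.04,0.651,0.0852,0.2063,0.418,-0.04,0.651,0.0852]

```text
clock: 1.2
tcp_pos: [0.4204, -0.1112, 0.1989]
orientation: [-0.001, 0.869, 0.495, 0.001]
wrist_force: [-0.3, 1.0, 0.9]
finger_gap: 0.0854
grip_force: 0.0
```

Emit:
move_arm:
  moves: [0.206,0.418,-0.09,0.651,0.04,0.206,0.418,-0.09,0.651,0.04,0.206,0.418,-0.09,0.651,0.04,0.206,0.418,-0.09,0.651,0.04,0.206,0.418,-0.09,0.651,0.04,0.206,0.418,-0.09,0.651,0.04,0.206,0.418,-0.09,0.651,0.04,0.206,0.418,-0.09,0.651,0.04,0.206,0.418,-0.09,0.651,0.04,0.206,0.418,-0.09,0.651,0.04,0.206,0.418,-0.09,0.651,0.04,0.206,0.418,-0.09,0.651,0.04]
  newtons: 30

```text
clock: 2.2
tcp_pos: [0.6265, 0.3061, 0.1071]
orientation: [-0.0, 0.666, 0.746, 0.0]
wrist_force: [0.7, -0.2, 0.3]
finger_gap: 0.0399
grip_force: 0.0
```

```bash
cat > w.py <<'E'
from h import *
from math import pi
# locate: python3 w.py ; prints tcp, and all visible mounts/edge from given start guesses
def yaw(q): return (2*np.arctan2(q[2],q[1]))%(2*pi)
def st():
    s=env.get_state(); print('t',round(s['clock'],2),'tcp',s['tcp_pos'].round(4),'yaw',round(yaw(s['orientation']),4),'F',s['wrist_force'].round(1),'gap',round(s['finger_gap'],4),'grip',round(s['grip_force'],1)); return s
E
python3 - <<'E'
from w import *
st();b=cam('top','t1');a=cam('scene')
p=[.5472,.0183,0,-.0729]
L=np.array([[.1,.125,.024],[.1,-.125,.024],[-.1,.125,.01],[-.1,-.125,.01]])
print(proj(b,world(L,p)).round(1).tolist(),'hand (182.6,144.7)(276.7,153.9)(176.2,220.6)(268.9,228.9)')
print('mount A',fit([a],[((sat(a)[:,:,1]>70)&(sat(a)[:,:,0]<30)).astype(np.float32)],MOUNT,[.6256,.3025,.003,1.682],False,False))
for y in(-.08,-.032,.032,.08): print(world(np.array([[.033,y,.01]]),p).round(4))
E
```

```text
t 2.2 tcp [0.6265 0.3061 0.1071] yaw 1.6848 F [ 0.7 -0.2  0.3] gap 0.0399 grip 0.0
[[183.2, 143.9], [277.0, 153.3], [175.3, 219.3], [269.6, 228.6]] hand (182.6,144.7)(276.7,153.9)(176.2,220.6)(268.9,228.9)
mount A (array([0.62482144, 0.30020925, 0.003     , 1.67875744]), np.float64(297.4547943098808))
[[ 0.5743 -0.0639  0.01  ]]
[[ 0.5778 -0.016   0.01  ]]
[[0.5824 0.0478 0.01  ]]
[[0.5859 0.0957 0.01  ]]
```

Emit:
move_arm:
  moves: [0,0,-0.04,0,0.04,0,0,-0.08,0,0.04,0,0,-0.095,0,0.04,0,0,-0.095,0,0.04,0,0,-0.095,0,0.018,0,0,-0.095,0,0.018,0,0,-0.095,0,0.018,0,0,-0.095,0,0.018,0,0,-0.095,0,0.018,0,0,-0.095,0,0.018,0,0,-0.055,0,0.018,0,0,-0.03,0,0.018]
  newtons: 35

```text
clock: 3.3
tcp_pos: [0.6246, 0.3017, 0.0797]
orientation: [-0.001, 0.667, 0.745, -0.001]
wrist_force: [0.8, -0.3, 0.6]
finger_gap: 0.0229
grip_force: 36.4
```

Run:
```python
from w import *
s=st()
```

```text
t 3.3 tcp [0.6246 0.3017 0.0797] yaw 1.6819 F [ 0.8 -0.3  0.6] gap 0.0229 grip 36.4
```

Emit:
move_arm:
  moves: [-0.0653,-0.3645,0,1.387,0.018,-0.0653,-0.3645,0,1.387,0.018,-0.0653,-0.3645,0,1.387,0.018,-0.0653,-0.3645,0,1.387,0.018,-0.0653,-0.3645,0,1.387,0.018,-0.0653,-0.3645,0,1.387,0.018,-0.0653,-0.3645,0,1.387,0.018,-0.0653,-0.3645,0,1.387,0.018,-0.0653,-0.3645,0,1.387,0.018,-0.0653,-0.3645,0,1.387,0.018,-0.0653,-0.3645,0,1.387,0.018,-0.0653,-0.3645,0,1.387,0.018]

```text
clock: 4.3
tcp_pos: [0.56, -0.0642, 0.0796]
orientation: [0.0, 0.035, 0.999, -0.0]
wrist_force: [0.3, 0.1, -0.5]
finger_gap: 0.0227
grip_force: 36.4
```

Emit:
move_arm:
  moves: [0,0,0,0,0.018,0,0,-0.025,0,0.018,0,0,-0.045,0,0.018,0,0,-0.045,0,0.018]

```text
clock: 4.63
tcp_pos: [0.5574, -0.0616, 0.031]
orientation: [-0.003, 0.037, 0.999, 0.001]
wrist_force: [-0.3, 0.3, -1.5]
finger_gap: 0.023
grip_force: 36.4
```

Run:
```python
from w import *
s=st();a=cam('scene','s2');b=cam('top')
A=a['pixels'][165:235,225:345,::-1];B=b['pixels'][135:235,165:290,::-1]
A=cv2.resize(A,(390,228),interpolation=cv2.INTER_CUBIC);B=cv2.resize(B,(400,320),interpolation=cv2.INTER_CUBIC)
o=np.zeros((330,800,3),np.uint8);o[:228,:390]=A;o[:320,400:]=B;cv2.imwrite('pics/c3.png',o)
```

```text
t 4.63 tcp [ 0.5574 -0.0616  0.031 ] yaw 3.0674 F [-0.3  0.3 -1.5] gap 0.023 grip 36.4
```

View pics/c3.png

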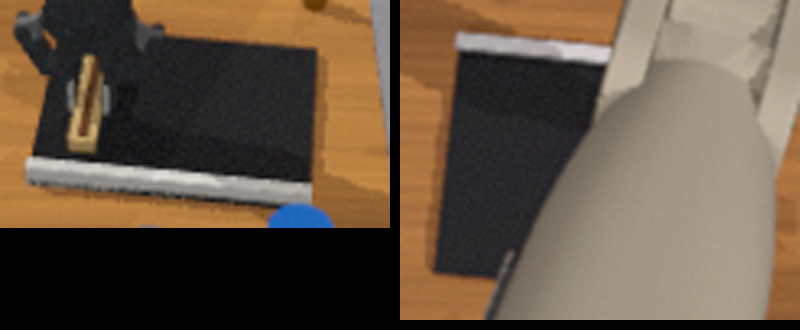

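Scene picture: the held mount at (88,105) sits level over the board, pointing at the fence. Next I'll lower it and slide it to the fence.

Emit:
move_arm:
  moves: [0,0,-0.008,0,0.018,0,0,-0.012,0,0.018,0.006,-0.0004,-0.012,0,0.018,0.012,-0.0009,-0.012,0,0.018,0.015,-0.0011,-0.012,0,0.018,0.017,-0.0012,-0.012,0,0.018,0.017,-0.0012,-0.012,0,0.018]

```text
clock: 5.32
tcp_pos: [0.5733, -0.0633, 0.0215]
orientation: [-0.004, 0.037, 0.999, 0.0]
wrist_force: [-9.9, -0.6, 2.4]
finger_gap: 0.0228
grip_force: 36.8
```

Run:
```python
from w import *
s=st()
```

```text
t 5.32 tcp [ 0.5733 -0.0633  0.0215] yaw 3.0685 F [-9.9 -0.6  2.4] gap 0.0228 grip 36.8
```

Emit:
move_arm:
  moves: [0,0,-0.001,0,0.018,0,0,-0.001,0,0.036,0,0,-0.001,0,0.036,0,0,-0.001,0,0.036,0,0,0.03,0,0.036,0,0,0.07,0,0.036,0,0,0.087,0,0.04,0,0,0.087,0,0.04]

```text
clock: 5.98
tcp_pos: [0.5815, -0.0647, 0.1149]
orientation: [0.005, 0.036, 0.999, -0.001]
wrist_force: [0.1, -0.5, 0.5]
finger_gap: 0.0399
grip_force: 0.0
```

Emit:
move_arm:
  moves: [-0.013,0.339,0,-1.514,0.04,-0.013,0.339,0,-1.514,0.04,-0.013,0.339,0,-1.514,0.04,-0.013,0.339,0,-1.514,0.04,-0.013,0.339,0,-1.514,0.04,-0.013,0.339,0,-1.514,0.04,-0.013,0.339,0,-1.514,0.04,-0.013,0.339,0,-1.514,0.04,-0.013,0.339,0,-1.514,0.04,-0.013,0.339,0,-1.514,0.04,-0.013,0.339,0,-1.514,0.04,-0.013,0.339,0,-1.514,0.04]

```text
clock: 6.98
tcp_pos: [0.5641, 0.2765, 0.1085]
orientation: [0.0, 0.686, 0.728, -0.0]
wrist_force: [-0.5, 0.4, 0.1]
finger_gap: 0.0401
grip_force: 0.0
```

```bash
cat >> w.py <<'E'
def wood(h): return ((h[:,:,1]>70)&(h[:,:,0]<30)).astype(np.float32)
def look(guess,views=('scene','top'),edge=None):
    "guess: list of [x,y,z,yaw] of mounts; prints one-view fits (z held)"
    for v in views:
        c=cam(v); m=wood(sat(c))
        for g in guess:
            p,r=fit([c],[m],MOUNT,g,False,False); print(v,'guess',g,'->',p.round(4),round(r))
        if edge is not None:
            h=sat(c); p,r=fit([c],[((h[:,:,1]<70)&(h[:,:,2]>90)).astype(np.float32)],EDGE[:1],edge,False,False); print(v,'edge',p.round(4),round(r))
E
python3 - <<'E'
from w import *
st()
look([[.5743,-.0639,.01,3.0687],[.5626,.2758,.003,1.554],[.507,.2888,.003,1.682],[.4396,.3039,.003,1.671]])
E
```

```text
t 6.98 tcp [0.5641 0.2765 0.1085] yaw 1.6295 F [-0.5  0.4  0.1] gap 0.0401 grip 0.0
scene guess [0.5743, -0.0639, 0.01, 3.0687] -> [ 0.5675 -0.0655  0.01    3.0578] 234
scene guess [0.5626, 0.2758, 0.003, 1.554] -> [0.5631 0.2729 0.003  1.5438] 362
scene guess [0.507, 0.2888, 0.003, 1.682] -> [0.5074 0.2862 0.003  1.6758] 364
scene guess [0.4396, 0.3039, 0.003, 1.671] -> [0.439  0.3015 0.003  1.6629] 418
top guess [0.5743, -0.0639, 0.01, 3.0687] -> [ 0.571  -0.0616  0.01    3.0664] 258
top guess [0.5626, 0.2758, 0.003, 1.554] -> [0.5634 0.2725 0.003  1.5302] 285
top guess [0.507, 0.2888, 0.003, 1.682] -> [0.5078 0.2902 0.003  1.6741] 47
top guess [0.4396, 0.3039, 0.003, 1.671] -> [0.4398 0.3051 0.003  1.6686] 98
```

Emit:
move_arm:
  moves: [0,-0.002,-0.04,-0.015,0.04,0,-0.002,-0.08,-0.015,0.04,0,-0.002,-0.095,-0.015,0.04,0,-0.002,-0.095,-0.015,0.04,0,-0.002,-0.095,-0.015,0.018,0,-0.002,-0.095,-0.015,0.018,0,-0.002,-0.095,-0.015,0.018,0,-0.002,-0.095,-0.015,0.018,0,-0.002,-0.095,-0.015,0.018,0,-0.002,-0.055,-0.015,0.018,0,-0.002,-0.03,-0.015,0.018,0,-0.002,-0.03,-0.015,0.018]

```text
clock: 8.08
tcp_pos: [0.5678, 0.2745, 0.0854]
orientation: [0.002, 0.69, 0.724, 0.004]
wrist_force: [1.8, -0.6, 0.1]
finger_gap: 0.0234
grip_force: 35.1
```

Run:
```python
from w import *
st()
```

```text
t 8.08 tcp [0.5678 0.2745 0.0854] yaw 1.6194 F [ 1.8 -0.6  0.1] gap 0.0234 grip 35.1
```

Emit:
move_arm:
  moves: [-0.0007,-0.1443,0,0.725,0.018,-0.0007,-0.1443,0,0.725,0.018,-0.0007,-0.1443,0,0.725,0.018,-0.0007,-0.1443,0,0.725,0.018,-0.0007,-0.1443,0,0.725,0.018,-0.0007,-0.1443,0,0.725,0.018,-0.0007,-0.1443,0,0.725,0.018]

```text
clock: 8.67
tcp_pos: [0.5635, 0.1281, 0.0794]
orientation: [0.0, 0.388, 0.922, 0.0]
wrist_force: [-0.2, 0.6, 0.7]
finger_gap: 0.0232
grip_force: 35.1
```

Emit:
move_arm:
  moves: [-0.0006,-0.1443,0,0.724,0.018,-0.0006,-0.1443,0,0.724,0.018,-0.0006,-0.1443,0,0.724,0.018,-0.0006,-0.1443,0,0.724,0.018,-0.0006,-0.1443,0,0.724,0.018,-0.0006,-0.1443,0,0.724,0.018,-0.0006,-0.1443,-0.02,0.724,0.018,-0.0006,-0.1443,-0.045,0.724,0.018,-0.0006,-0.1443,-0.045,0.724,0.018,-0.0006,-0.1443,-0.045,0.724,0.018]

```text
clock: 9.5
tcp_pos: [0.5613, -0.0148, 0.0332]
orientation: [-0.002, 0.038, 0.999, 0.0]
wrist_force: [-0.5, -0.1, 0.8]
finger_gap: 0.0229
grip_force: 35.1
```

Run:
```python
from w import *
st()
look([[.563,-.0149,.021,3.0687],[.5743,-.0639,.01,3.0687]],['scene'])
```

```text
t 9.5 tcp [ 0.5613 -0.0148  0.0332] yaw 3.0663 F [-0.5 -0.1  0.8] gap 0.0229 grip 35.1
scene guess [0.563, -0.0149, 0.021, 3.0687] -> [ 0.5618 -0.0188  0.021   3.0839] 92
scene guess [0.5743, -0.0639, 0.01, 3.0687] -> [ 0.5642 -0.0655  0.01    3.0556] 353
```

Emit:
move_arm:
  moves: [0,0,-0.008,0,0.018,0,0,-0.012,0,0.018,0.006,-0.0004,-0.012,0,0.018,0.012,-0.0009,-0.012,0,0.018,0.015,-0.0011,-0.012,0,0.018,0.018,-0.0013,-0.012,0,0.018,0.018,-0.0013,-0.012,0,0.018,0.018,-0.0013,-0.0125,0,0.018]

```text
clock: 10.22
tcp_pos: [0.5782, -0.0164, 0.0212]
orientation: [-0.003, 0.037, 0.999, 0.0]
wrist_force: [-7.5, 0.7, 3.3]
finger_gap: 0.0227
grip_force: 38.3
```

Emit:
move_arm:
  moves: [0,0,-0.001,0,0.018,0,0,-0.001,0,0.036,0,0,-0.001,0,0.036,0,0,-0.001,0,0.036,0,0,0.03,0,0.036,0,0,0.07,0,0.036,0,0,0.087,0,0.04]

```text
clock: 10.8
tcp_pos: [0.5833, -0.017, 0.1132]
orientation: [0.003, 0.037, 0.999, -0.0]
wrist_force: [1.5, 0.6, 0.5]
finger_gap: 0.0403
grip_force: 0.0
```

Emit:
move_arm:
  moves: [-0.037,0.152,0,-0.695,0.04,-0.037,0.152,0,-0.695,0.04,-0.037,0.152,0,-0.695,0.04,-0.037,0.152,0,-0.695,0.04,-0.037,0.152,0,-0.695,0.04,-0.037,0.152,0,-0.695,0.04,-0.037,0.152,0,-0.695,0.04]

```text
clock: 11.38
tcp_pos: [0.5442, 0.1365, 0.1092]
orientation: [0.001, 0.375, 0.927, 0.0]
wrist_force: [-0.6, -0.2, -0.3]
finger_gap: 0.0399
grip_force: 0.0
```

Emit:
move_arm:
  moves: [-0.0365,0.152,0,-0.695,0.04,-0.0365,0.152,0,-0.695,0.04,-0.0365,0.152,0,-0.695,0.04,-0.0365,0.152,0,-0.695,0.04,-0.0365,0.152,0,-0.695,0.04,-0.0365,0.152,0,-0.695,0.04,-0.0365,0.152,0,-0.695,0.04,-0.0365,0.152,0,-0.695,0.04]

```text
clock: 12.05
tcp_pos: [0.5078, 0.2872, 0.1089]
orientation: [0.0, 0.667, 0.745, 0.0]
wrist_force: [0.6, -0.1, -0.9]
finger_gap: 0.0399
grip_force: 0.0
```

Run:
```python
from w import *
st()
look([[.5743,-.0639,.01,3.0687],[.5778,-.016,.01,3.0687],[.507,.2888,.003,1.682],[.4396,.3039,.003,1.671]])
```

```text
t 12.05 tcp [0.5078 0.2872 0.1089] yaw 1.6823 F [ 0.6 -0.1 -0.9] gap 0.0399 grip 0.0
scene guess [0.5743, -0.0639, 0.01, 3.0687] -> [ 0.5665 -0.0651  0.01    3.0598] 349
scene guess [0.5778, -0.016, 0.01, 3.0687] -> [ 0.5683 -0.0183  0.01    3.0473] 239
scene guess [0.507, 0.2888, 0.003, 1.682] -> [0.5074 0.2862 0.003  1.6761] 230
scene guess [0.4396, 0.3039, 0.003, 1.671] -> [0.4389 0.3019 0.003  1.6627] 326
top guess [0.5743, -0.0639, 0.01, 3.0687] -> [ 0.5712 -0.0608  0.01    3.0627] 344
top guess [0.5778, -0.016, 0.01, 3.0687] -> [ 0.5744 -0.0142  0.01    3.0642] 386
top guess [0.507, 0.2888, 0.003, 1.682] -> [0.5079 0.2902 0.003  1.6651] 167
top guess [0.4396, 0.3039, 0.003, 1.671] -> [0.4398 0.305  0.003  1.6614] 223
```

Emit:
move_arm:
  moves: [0,0.001,-0.04,0,0.04,0,0.001,-0.08,0,0.04,0,0.001,-0.095,0,0.04,0,0.001,-0.095,0,0.04,0,0.001,-0.095,0,0.018,0,0.001,-0.095,0,0.018,0,0.001,-0.095,0,0.018,0,0.001,-0.095,0,0.018,0,0.001,-0.095,0,0.018,0,0.001,-0.065,0,0.018,0,0.001,-0.03,0,0.018,0,0.001,-0.03,0,0.018]

```text
clock: 13.15
tcp_pos: [0.5111, 0.2899, 0.0852]
orientation: [0.002, 0.668, 0.744, 0.004]
wrist_force: [2.0, 0.1, -0.2]
finger_gap: 0.0229
grip_force: 35.9
```

Emit:
move_arm:
  moves: [0.0297,-0.1198,0,0.694,0.018,0.0297,-0.1198,0,0.694,0.018,0.0297,-0.1198,0,0.694,0.018,0.0297,-0.1198,0,0.694,0.018,0.0297,-0.1198,0,0.694,0.018,0.0297,-0.1198,0,0.694,0.018,0.0297,-0.1198,0,0.694,0.018]

```text
clock: 13.73
tcp_pos: [0.5374, 0.168, 0.0791]
orientation: [0.0, 0.375, 0.927, 0.0]
wrist_force: [-0.6, 0.3, 0.1]
finger_gap: 0.023
grip_force: 35.9
```

Emit:
move_arm:
  moves: [0.0297,-0.1198,0,0.694,0.018,0.0297,-0.1198,0,0.694,0.018,0.0297,-0.1198,0,0.694,0.018,0.0297,-0.1198,0,0.694,0.018,0.0297,-0.1198,0,0.694,0.018,0.0297,-0.1198,0,0.694,0.018,0.0297,-0.1198,-0.02,0.694,0.018,0.0297,-0.1198,-0.045,0.694,0.018,0.0297,-0.1198,-0.045,0.694,0.018,0.0297,-0.1198,-0.045,0.694,0.018]

```text
clock: 14.57
tcp_pos: [0.5652, 0.0491, 0.0329]
orientation: [-0.002, 0.039, 0.999, 0.0]
wrist_force: [0.3, -0.4, -0.3]
finger_gap: 0.0232
grip_force: 35.9
```

Run:
```python
from w import *
st()
look([[.5674,.0489,.021,3.0687],[.4396,.3039,.003,1.671]],['scene'])
```

```text
t 14.57 tcp [0.5652 0.0491 0.0329] yaw 3.0645 F [ 0.3 -0.4 -0.3] gap 0.0232 grip 35.9
scene guess [0.5674, 0.0489, 0.021, 3.0687] -> [0.5672 0.0465 0.021  3.0826] 16
scene guess [0.4396, 0.3039, 0.003, 1.671] -> [0.4392 0.3015 0.003  1.6633] 226
```

Emit:
move_arm:
  moves: [0,0,-0.008,0,0.018,0,0,-0.012,0,0.018,0.006,-0.0004,-0.012,0,0.018,0.012,-0.0009,-0.012,0,0.018,0.015,-0.0011,-0.012,0,0.018,0.018,-0.0013,-0.012,0,0.018,0.018,-0.0013,-0.012,0,0.018,0.018,-0.0013,-0.0125,0,0.018]

```text
clock: 15.28
tcp_pos: [0.5804, 0.0478, 0.0207]
orientation: [-0.005, 0.038, 0.999, 0.0]
wrist_force: [-12.7, 0.8, 10.1]
finger_gap: 0.0228
grip_force: 37.2
```

Emit:
move_arm:
  moves: [0,0,-0.001,0,0.018,0,0,-0.001,0,0.036,0,0,-0.001,0,0.036,0,0,-0.001,0,0.036,0,0,0.03,0,0.036,0,0,0.07,0,0.036,0,0,0.087,0,0.04]

```text
clock: 15.87
tcp_pos: [0.5874, 0.0473, 0.1126]
orientation: [0.003, 0.038, 0.999, 0.0]
wrist_force: [0.9, -0.8, 1.4]
finger_gap: 0.0398
grip_force: 0.0
```

Emit:
move_arm:
  moves: [-0.073,0.128,0,-0.7,0.04,-0.073,0.128,0,-0.7,0.04,-0.073,0.128,0,-0.7,0.04,-0.073,0.128,0,-0.7,0.04,-0.073,0.128,0,-0.7,0.04,-0.073,0.128,0,-0.7,0.04,-0.073,0.128,0,-0.7,0.04]

```text
clock: 16.45
tcp_pos: [0.5123, 0.1763, 0.1088]
orientation: [0.001, 0.379, 0.926, 0.0]
wrist_force: [0.1, 0.1, 0.2]
finger_gap: 0.04
grip_force: 0.0
```

Emit:
move_arm:
  moves: [-0.073,0.128,0,-0.7,0.04,-0.073,0.128,0,-0.7,0.04,-0.073,0.128,0,-0.7,0.04,-0.073,0.128,0,-0.7,0.04,-0.073,0.128,0,-0.7,0.04,-0.073,0.128,0,-0.7,0.04,-0.073,0.128,0,-0.7,0.04,-0.073,0.128,0,-0.7,0.04]

```text
clock: 17.12
tcp_pos: [0.4393, 0.3035, 0.1085]
orientation: [0.0, 0.671, 0.741, 0.0]
wrist_force: [0.3, -0.4, 0.2]
finger_gap: 0.04
grip_force: 0.0
```

Run:
```python
from w import *
st()
look([[.5743,-.0639,.01,3.0687],[.5778,-.016,.01,3.0687],[.5824,.0478,.01,3.0687],[.4396,.3039,.003,1.671]])
```

```text
t 17.12 tcp [0.4393 0.3035 0.1085] yaw 1.6704 F [ 0.3 -0.4  0.2] gap 0.04 grip 0.0
scene guess [0.5743, -0.0639, 0.01, 3.0687] -> [ 0.5665 -0.0651  0.01    3.0598] 351
scene guess [0.5778, -0.016, 0.01, 3.0687] -> [ 0.5722 -0.0184  0.01    3.0559] 240
scene guess [0.5824, 0.0478, 0.01, 3.0687] -> [0.5734 0.0464 0.01   3.0507] 138
scene guess [0.4396, 0.3039, 0.003, 1.671] -> [0.439  0.3016 0.003  1.6623] 225
top guess [0.5743, -0.0639, 0.01, 3.0687] -> [ 0.5715 -0.0608  0.01    3.0553] 345
top guess [0.5778, -0.016, 0.01, 3.0687] -> [ 0.5748 -0.0125  0.01    3.0718] 392
top guess [0.5824, 0.0478, 0.01, 3.0687] -> [0.5793 0.0507 0.01   3.0773] 219
top guess [0.4396, 0.3039, 0.003, 1.671] -> [0.4401 0.3022 0.003  1.6686] 147
```

Emit:
move_arm:
  moves: [0,0,-0.04,0,0.04,0,0,-0.08,0,0.04,0,0,-0.095,0,0.04,0,0,-0.095,0,0.04,0,0,-0.095,0,0.018,0,0,-0.095,0,0.018,0,0,-0.095,0,0.018,0,0,-0.095,0,0.018,0,0,-0.095,0,0.018,0,0,-0.065,0,0.018,0,0,-0.03,0,0.018,0,0,-0.03,0,0.018]

```text
clock: 18.22
tcp_pos: [0.4422, 0.3052, 0.0842]
orientation: [0.002, 0.673, 0.74, 0.004]
wrist_force: [1.0, 0.6, 0.0]
finger_gap: 0.0229
grip_force: 35.7
```

Emit:
move_arm:
  moves: [0.0658,-0.1034,0,0.7,0.018,0.0658,-0.1034,0,0.7,0.018,0.0658,-0.1034,0,0.7,0.018,0.0658,-0.1034,0,0.7,0.018,0.0658,-0.1034,0,0.7,0.018,0.0658,-0.1034,0,0.7,0.018,0.0658,-0.1034,0,0.7,0.018]

```text
clock: 18.8
tcp_pos: [0.5049, 0.1995, 0.0784]
orientation: [0.0, 0.377, 0.926, 0.0]
wrist_force: [-0.0, 0.6, -0.4]
finger_gap: 0.0232
grip_force: 35.6
```

Emit:
move_arm:
  moves: [0.0658,-0.1034,0,0.7,0.018,0.0658,-0.1034,0,0.7,0.018,0.0658,-0.1034,0,0.7,0.018,0.0658,-0.1034,0,0.7,0.018,0.0658,-0.1034,0,0.7,0.018,0.0658,-0.1034,0,0.7,0.018,0.0658,-0.1034,-0.02,0.7,0.018,0.0658,-0.1034,-0.045,0.7,0.018,0.0658,-0.1034,-0.045,0.7,0.018,0.0658,-0.1034,-0.045,0.7,0.018]

```text
clock: 19.63
tcp_pos: [0.5687, 0.0968, 0.0323]
orientation: [-0.002, 0.039, 0.999, -0.0]
wrist_force: [-0.8, -0.0, -0.8]
finger_gap: 0.0233
grip_force: 35.6
```

Run:
```python
from w import *
st()
look([[.5709,.0968,.021,3.0687],[.5743,-.0639,.01,3.0687],[.5778,-.016,.01,3.0687],[.5824,.0478,.01,3.0687]],['scene'],[.5137,-.2273,.003,.0425])
```

```text
t 19.63 tcp [0.5687 0.0968 0.0323] yaw 3.0643 F [-0.8 -0.  -0.8] gap 0.0233 grip 35.6
scene guess [0.5709, 0.0968, 0.021, 3.0687] -> [0.5707 0.0951 0.021  3.0647] 46
scene guess [0.5743, -0.0639, 0.01, 3.0687] -> [ 0.5633 -0.0649  0.01    3.051 ] 351
scene guess [0.5778, -0.016, 0.01, 3.0687] -> [ 0.5652 -0.0177  0.01    3.054 ] 241
scene guess [0.5824, 0.0478, 0.01, 3.0687] -> [0.5734 0.046  0.01   3.0639] 206
scene edge [ 0.5135 -0.2296  0.003   0.0446] 47
```

Emit:
move_arm:
  moves: [0,0,-0.008,0,0.018,0,0,-0.012,0,0.018,0.006,-0.0004,-0.012,0,0.018,0.012,-0.0009,-0.012,0,0.018,0.015,-0.0011,-0.012,0,0.018,0.018,-0.0013,-0.012,0,0.018,0.018,-0.0013,-0.012,0,0.018,0.018,-0.0013,-0.0125,0,0.018]

```text
clock: 20.35
tcp_pos: [0.5834, 0.0956, 0.0202]
orientation: [-0.005, 0.038, 0.999, -0.0]
wrist_force: [-14.8, 0.1, 11.7]
finger_gap: 0.023
grip_force: 37.1
```

Emit:
move_arm:
  moves: [0,0,-0.001,0,0.018,0,0,-0.001,0,0.036,0,0,-0.001,0,0.036,0,0,-0.001,0,0.036,0,0,0.03,0,0.036,0,0,0.07,0,0.036,0,0,0.087,0,0.04]

```text
clock: 20.93
tcp_pos: [0.5911, 0.0953, 0.1122]
orientation: [0.003, 0.038, 0.999, 0.0]
wrist_force: [1.1, 0.2, 1.1]
finger_gap: 0.0399
grip_force: 0.0
```

Emit:
move_arm:
  moves: [-0.0755,-0.3234,0,0.115,0.04,-0.0755,-0.3234,0,0.115,0.04,-0.0755,-0.3234,0,0.115,0.04,-0.0755,-0.3234,0,0.115,0.04,-0.0755,-0.3234,0,0.115,0.04,-0.0755,-0.3234,0,0.115,0.04,-0.0755,-0.3234,0,0.115,0.04,-0.0755,-0.3234,0,0.115,0.04,-0.0755,-0.3234,0,0.115,0.04,-0.0755,-0.3234,0,0.115,0.04,-0.0755,-0.3234,0,0.115,0.04]

```text
clock: 21.85
tcp_pos: [0.5131, -0.2285, 0.1079]
orientation: [0.0, -0.019, 1.0, 0.0]
wrist_force: [0.4, 1.2, -0.4]
finger_gap: 0.04
grip_force: 0.0
```

Run:
```python
from w import *
st()
look([[.5743,-.0639,.01,3.0687],[.5778,-.016,.01,3.0687],[.5824,.0478,.01,3.0687],[.5859,.0957,.01,3.0687]],['scene','top'],[.5137,-.2273,.003,.0425])
```

```text
t 21.85 tcp [ 0.5131 -0.2285  0.1079] yaw 3.1795 F [ 0.4  1.2 -0.4] gap 0.04 grip 0.0
scene guess [0.5743, -0.0639, 0.01, 3.0687] -> [ 0.5648 -0.065   0.01    3.0483] 350
scene guess [0.5778, -0.016, 0.01, 3.0687] -> [ 0.5656 -0.018   0.01    3.0589] 238
scene guess [0.5824, 0.0478, 0.01, 3.0687] -> [0.5711 0.0464 0.01   3.0565] 217
scene guess [0.5859, 0.0957, 0.01, 3.0687] -> [0.5787 0.0935 0.01   3.0878] 178
scene edge [ 0.5136 -0.2296  0.003   0.0444] 83
top guess [0.5743, -0.0639, 0.01, 3.0687] -> [ 0.5709 -0.0604  0.01    3.081 ] 335
top guess [0.5778, -0.016, 0.01, 3.0687] -> [ 0.5746 -0.0147  0.01    3.0447] 376
top guess [0.5824, 0.0478, 0.01, 3.0687] -> [0.5792 0.0496 0.01   3.064 ] 348
top guess [0.5859, 0.0957, 0.01, 3.0687] -> [0.5825 0.0983 0.01   3.0594] 390
top edge [ 0.5112 -0.2278  0.003   0.0681] 1245
```

Emit:
move_arm:
  moves: [0,0,-0.04,0,0.04,0,0,-0.075,0,0.04,0,0,-0.0895,0,0.04,0,0,-0.0895,0,0.04,0,0,-0.0895,0,0.006,0,0,-0.0895,0,0.006,0,0,-0.0895,0,0.006,0,0,-0.0895,0,0.006,0,0,-0.0895,0,0.006,0,0,-0.0895,0,0.006,0,0,-0.0695,0,0.006,0,0,-0.0395,0,0.006]
  newtons: 60

```text
clock: 22.95
tcp_pos: [0.5104, -0.2268, 0.0663]
orientation: [-0.003, -0.019, 1.0, 0.002]
wrist_force: [0.5, -0.1, -2.0]
finger_gap: 0.0105
grip_force: 61.4
```

Run:
```python
from w import *
st()
look([],['scene','top'],[.5137,-.2273,.05,.0425])
```

```text
t 22.95 tcp [ 0.5104 -0.2268  0.0663] yaw 3.1806 F [ 0.5 -0.1 -2. ] gap 0.0105 grip 61.4
scene edge [ 0.5159 -0.2282  0.05    0.0415] 230
top edge [ 0.5136 -0.2392  0.05    0.1513] 1230
```

Emit:
move_arm:
  moves: [-0.01,0.125,0.01,0.728,0.006,-0.01,0.125,0.01,0.728,0.006,-0.01,0.125,0.01,0.728,0.006,-0.01,0.125,0.01,0.728,0.006,-0.01,0.125,0.01,0.728,0.006,-0.01,0.125,0.01,0.728,0.006,-0.01,0.125,0.01,0.728,0.006,-0.01,0.125,0.01,0.728,0.006]

```text
clock: 23.72
tcp_pos: [0.5026, -0.103, 0.0781]
orientation: [-0.0, -0.373, 0.928, 0.0]
wrist_force: [0.7, -0.2, -1.9]
finger_gap: 0.0103
grip_force: 61.4
```

Emit:
move_arm:
  moves: [-0.01,0.125,0,0.728,0.006,-0.01,0.125,0,0.728,0.006,-0.01,0.125,0,0.728,0.006,-0.01,0.125,0,0.728,0.006,-0.01,0.125,0,0.728,0.006,-0.01,0.125,0,0.728,0.006,-0.01,0.125,0,0.728,0.006,-0.01,0.125,0,0.728,0.006,-0.01,0.125,0,0.728,0.006]

```text
clock: 24.47
tcp_pos: [0.4928, 0.0216, 0.0782]
orientation: [-0.0, -0.678, 0.735, 0.0]
wrist_force: [0.0, -0.7, -2.0]
finger_gap: 0.0107
grip_force: 61.4
```

Run:
```python
from w import *
st()
a=cam('scene','s4')
b=cam('top')
A=a['pixels'][160:235,220:345,::-1];B=b['pixels'][135:235,165:290,::-1]
A=cv2.resize(A,(400,240),interpolation=cv2.INTER_CUBIC);B=cv2.resize(B,(400,320),interpolation=cv2.INTER_CUBIC)
o=np.zeros((330,800,3),np.uint8);o[:240,:400]=A;o[:320,400:]=B;cv2.imwrite('pics/c4.png',o)
```

```text
t 24.47 tcp [0.4928 0.0216 0.0782] yaw 4.6323 F [ 0.  -0.7 -2. ] gap 0.0107 grip 61.4
```

View pics/c4.png

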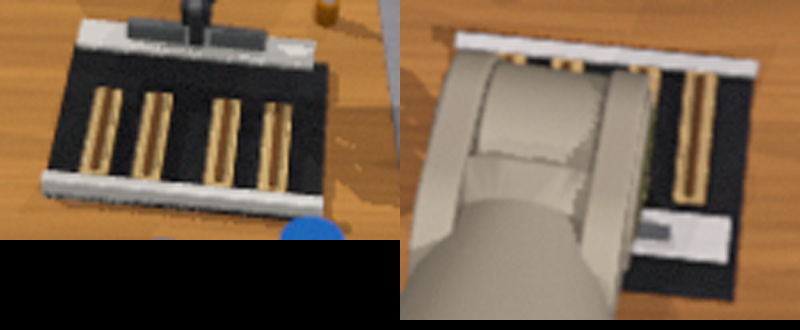

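Scene crop: four mounts stand against the fence at (100,130), (152,135), (223,140) and (273,145), evenly lined up. The straightedge is held parallel at (195,42), short of their near ends. Next I'll lower it and push it up to them.

Emit:
move_arm:
  moves: [0,0,-0.035,0.005,0.006,0,0,-0.0495,0.005,0.006,0,0,-0.0495,0.005,0.006,0,0,-0.0515,0.005,0.006,0.006,-0.0004,-0.0515,0.005,0.006,0.011,-0.0008,-0.0515,0.005,0.006,0.014,-0.001,-0.0515,0.005,0.006,0.016,-0.0012,-0.0515,0.005,0.006,0.018,-0.0013,-0.0515,0.005,0.006,0.018,-0.0013,-0.0515,0.005,0.006]

```text
clock: 25.4
tcp_pos: [0.5057, 0.021, 0.0259]
orientation: [-0.004, -0.682, 0.732, 0.004]
wrist_force: [-11.3, -0.5, 5.2]
finger_gap: 0.0108
grip_force: 64.7
```

Run:
```python
from w import *
s=st();print(s['ft_torque'].round(2))
look([],['scene'],[.5083,.021,.01,-1.6437])
```

```text
t 25.4 tcp [0.5057 0.021  0.0259] yaw 4.6416 F [-11.3  -0.5   5.2] gap 0.0108 grip 64.7
[0.01 2.45 0.04]
scene edge [ 0.5066  0.0167  0.01   -1.6447] 324
```

Emit:
move_arm:
  moves: [0,0,-0.001,0,0.006,0,0,-0.001,0,0.03,0,0,-0.001,0,0.03,0,0,-0.001,0,0.03,0,0,-0.001,0,0.03,0,0,0.02,0,0.03,0,0,0.06,0,0.03,0,0,0.09,0,0.03,0,0,0.1,0,0.03]

```text
clock: 26.2
tcp_pos: [0.5141, 0.0203, 0.1317]
orientation: [0.003, -0.682, 0.732, -0.003]
wrist_force: [0.6, -0.4, 0.5]
finger_gap: 0.0301
grip_force: 0.0
```

Emit:
move_arm:
  moves: [0.01,-0.16,0.04,0,0,0.01,-0.16,0.04,0,0,0.01,-0.16,0.04,0,0,0.01,-0.16,0.04,0,0,0.01,-0.16,0.04,0,0]

```text
clock: 26.62
tcp_pos: [0.5234, -0.1465, 0.1688]
orientation: [0.0, -0.679, 0.734, -0.004]
wrist_force: [0.7, 0.2, -0.7]
finger_gap: 0.0
grip_force: 0.0
```

Emit:
move_arm:
  moves: [0.01,-0.23,0,0,0,0.01,-0.23,0,0,0,0.01,-0.23,0,0,0,0.01,-0.23,0,0,0,0.01,-0.23,0,0,0,0.01,-0.23,0,0,0,0.01,-0.23,0,0,0]

```text
clock: 27.2
tcp_pos: [0.5308, -0.3749, 0.1656]
orientation: [-0.0, -0.68, 0.733, -0.001]
wrist_force: [1.1, -0.1, -0.2]
finger_gap: -0.0002
grip_force: 0.0
```

Run:
```python
from w import *
st()
a=cam('scene','s5')
b=cam('top','t5')
A=a['pixels'][160:225,222:342,::-1];B=b['pixels'][138:235,170:290,::-1];C=a['pixels'][165:215,125:180,::-1];D=b['pixels'][155:220,345:395,::-1]
rs=lambda i,w:cv2.resize(i,(w,int(i.shape[0]*w/i.shape[1])),interpolation=cv2.INTER_CUBIC)
o=np.zeros((600,800,3),np.uint8)
for im,x,y in((rs(A,400),0,0),(rs(B,400),400,0),(rs(C,260),0,330),(rs(D,200),420,330)): o[y:y+im.shape[0],x:x+im.shape[1]]=im[:600-y]
cv2.imwrite('pics/c5.png',o)
look([[.5743,-.0639,.01,3.0687],[.5778,-.016,.01,3.0687],[.5824,.0478,.01,3.0687],[.5859,.0957,.01,3.0687]],['top'],[.5083,.021,.01,-1.6437])
```

```text
t 27.2 tcp [ 0.5308 -0.3749  0.1656] yaw 4.6364 F [ 1.1 -0.1 -0.2] gap -0.0002 grip 0.0
top guess [0.5743, -0.0639, 0.01, 3.0687] -> [ 0.5731 -0.0617  0.01    3.0569] 357
top guess [0.5778, -0.016, 0.01, 3.0687] -> [ 0.5759 -0.0134  0.01    3.0652] 392
top guess [0.5824, 0.0478, 0.01, 3.0687] -> [0.5812 0.0506 0.01   3.0676] 352
top guess [0.5859, 0.0957, 0.01, 3.0687] -> [0.5838 0.0989 0.01   3.0631] 394
top edge [ 0.5062  0.0209  0.01   -1.638 ] 99
```

View pics/c5.png

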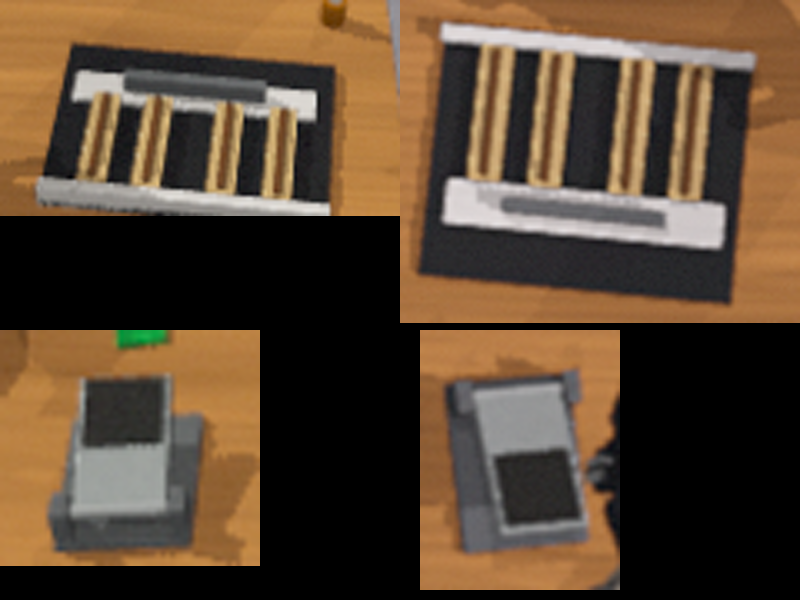

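Both crops show the straightedge lying flat and flush against the near ends of all four butted mounts; its front edge runs from about (445,180) to (725,203) in the right crop. The pad centre is at top px (374.9,194.3) and scene px (150.9,182.5).

Run:
```python
from h import *
a=cam('scene');b=cam('top')
print(atz(b,[(374.5,193.9)],.049),atz(a,[(150.5,182.1)],.049),tri(a,[(150.5,182.1)],b,[(374.5,193.9)]))
```

```text
[[ 0.5339786  -0.36616524  0.049     ]] [[ 0.54061383 -0.36694791  0.049     ]] [[ 0.53467074 -0.36855449  0.04306634  0.00127606]]
```

Emit:
move_arm:
  moves: [0.003,0.002,-0.04,0,0,0.003,0.002,-0.08,0,0,0.003,0.002,-0.107,0,0,0.003,0.002,-0.107,0,0,0.003,0.002,-0.111,0,0,0.003,0.002,-0.115,0,0,0.003,0.002,-0.119,0,0,0.003,0.002,-0.123,0,0,0.003,0.002,-0.126,0,0,0.003,0.002,-0.128,0,0]

```text
clock: 28.28
tcp_pos: [0.534, -0.3684, 0.0407]
orientation: [-0.001, -0.682, 0.732, -0.001]
wrist_force: [-3.8, 0.5, 8.7]
finger_gap: -0.0003
grip_force: 3.7
```

Run:
```python
from w import *
s=st()
```

```text
t 28.28 tcp [ 0.534  -0.3684  0.0407] yaw 4.6414 F [-3.8  0.5  8.7] gap -0.0003 grip 3.7
```

Emit:
move_arm:
  moves: [0,0,-0.003,0,0,0,0,-0.005,0,0,0,0,-0.005,0,0,0,0,-0.005,0,0]

```text
clock: 28.62
tcp_pos: [0.5339, -0.3685, 0.0382]
orientation: [-0.001, -0.682, 0.732, -0.002]
wrist_force: [-7.3, 4.8, 18.6]
finger_gap: 0.0002
grip_force: 9.7
```

Run:
```python
from w import *
s=st()
look([[.5743,-.0639,.01,3.0687],[.5778,-.016,.01,3.0687],[.5824,.0478,.01,3.0687],[.5859,.0957,.01,3.0687]],['top'],[.5083,.021,.01,-1.6437])
```

```text
t 28.62 tcp [ 0.5339 -0.3685  0.0382] yaw 4.6412 F [-7.3  4.8 18.6] gap 0.0002 grip 9.7
top guess [0.5743, -0.0639, 0.01, 3.0687] -> [ 0.5738 -0.0607  0.01    3.0558] 355
top guess [0.5778, -0.016, 0.01, 3.0687] -> [ 0.5773 -0.0145  0.01    3.0333] 387
top guess [0.5824, 0.0478, 0.01, 3.0687] -> [0.5818 0.0504 0.01   3.0711] 353
top guess [0.5859, 0.0957, 0.01, 3.0687] -> [0.5835 0.0975 0.01   3.0633] 397
top edge [ 0.5062  0.0209  0.01   -1.638 ] 98
```

Emit:
move_arm:
  moves: [0,0,0,0,0,0,0,-0.001,0,0,0,0,-0.001,0,0,0,0,-0.001,0,0,0,0,-0.001,0,0,0,0,-0.001,0,0,0,0,-0.001,0,0,0,0,-0.001,0,0,0,0,-0.001,0,0,0,0,-0.001,0,0,0,0,-0.001,0,0,0,0,-0.001,0,0]

```text
clock: 29.67
tcp_pos: [0.5339, -0.3685, 0.0381]
orientation: [-0.001, -0.682, 0.732, -0.002]
wrist_force: [-9.3, 5.2, 24.3]
finger_gap: -0.0002
grip_force: 12.0
```

Emit:
move_arm:
  moves: [0,0,0,0,0,0,0,0,0,0,0,0,0,0,0,0,0,0,0,0,0,0,0,0,0,0,0,0,0,0]

```text
clock: 30.17
tcp_pos: [0.5339, -0.3685, 0.0381]
orientation: [-0.001, -0.682, 0.732, -0.002]
wrist_force: [-8.5, 5.3, 24.6]
finger_gap: -0.0002
grip_force: 12.0
```

Run:
```python
from w import *
s=st()
a=cam('scene','s6');b=cam('top','t6')
rs=lambda i,w:cv2.resize(i,(w,int(i.shape[0]*w/i.shape[1])),interpolation=cv2.INTER_CUBIC)
o=np.zeros((400,800,3),np.uint8)
for im,x in((rs(a['pixels'][160:220,115:195,::-1],400),0),(rs(b['pixels'][138:235,170:290,::-1],400),400)): o[:im.shape[0],x:x+400]=im
cv2.imwrite('pics/c6.png',o)
look([[.5743,-.0639,.01,3.0687],[.5778,-.016,.01,3.0687],[.5824,.0478,.01,3.0687],[.5859,.0957,.01,3.0687]],['top'],[.5083,.021,.01,-1.6437])
```

```text
t 30.17 tcp [ 0.5339 -0.3685  0.0381] yaw 4.6413 F [-8.5  5.3 24.6] gap -0.0002 grip 12.0
top guess [0.5743, -0.0639, 0.01, 3.0687] -> [ 0.5731 -0.0617  0.01    3.0752] 349
top guess [0.5778, -0.016, 0.01, 3.0687] -> [ 0.5762 -0.0136  0.01    3.0739] 386
top guess [0.5824, 0.0478, 0.01, 3.0687] -> [0.5814 0.0502 0.01   3.0435] 359
top guess [0.5859, 0.0957, 0.01, 3.0687] -> [0.5836 0.0991 0.01   3.064 ] 401
top edge [ 0.506   0.0203  0.01   -1.64  ] 101
```

View pics/c6.png

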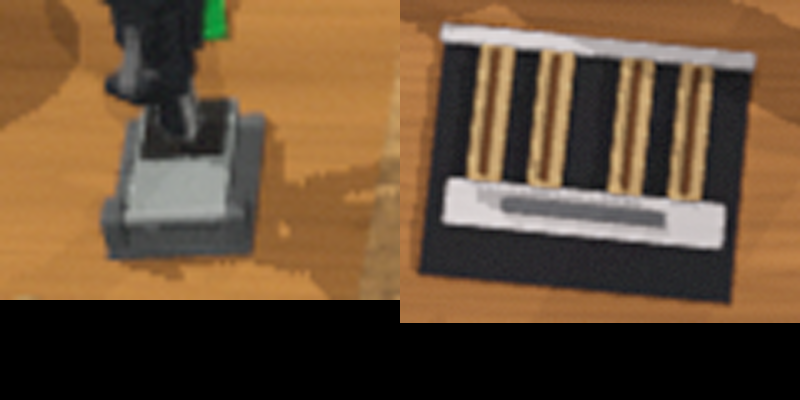

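The pedal is on its stop: z stayed at 0.0381 while the force rose from 18.6 to 24.6 N. It was held for over 1.5 s, and all the parts are still flush in the right crop. Next I'll release it and fetch the straightedge.

Emit:
move_arm:
  moves: [0,0,0.02,0,0,0,0,0.05,0,0,0,0,0.09,0,0,0,0,0.095,0,0.03]

```text
clock: 30.65
tcp_pos: [0.5371, -0.3704, 0.1365]
orientation: [0.0, -0.682, 0.732, -0.006]
wrist_force: [1.3, -1.8, 0.8]
finger_gap: 0.0107
grip_force: 0.0
```

Emit:
move_arm:
  moves: [-0.027,0.388,0,0,0.03,-0.027,0.388,0,0,0.03,-0.027,0.388,0,0,0.03,-0.027,0.388,0,0,0.03,-0.027,0.388,0,0,0.03,-0.027,0.388,0,0,0.03,-0.027,0.388,0,0,0.03,-0.027,0.388,0,0,0.03,-0.027,0.388,0,0,0.03,-0.027,0.388,0,0,0.03,-0.027,0.388,0,0,0.03,-0.027,0.388,0,0,0.03]

```text
clock: 31.65
tcp_pos: [0.5076, 0.0212, 0.1288]
orientation: [0.001, -0.683, 0.731, -0.001]
wrist_force: [-0.3, 0.4, 0.1]
finger_gap: 0.0299
grip_force: 0.0
```

Run:
```python
from w import *
s=st()
look([[.5743,-.0639,.01,3.0687],[.5778,-.016,.01,3.0687],[.5824,.0478,.01,3.0687],[.5859,.0957,.01,3.0687]],['scene'],[.5083,.021,.01,-1.6437])
```

```text
t 31.65 tcp [0.5076 0.0212 0.1288] yaw 4.6441 F [-0.3  0.4  0.1] gap 0.0299 grip 0.0
scene guess [0.5743, -0.0639, 0.01, 3.0687] -> [ 0.569  -0.0654  0.01    3.0539] 353
scene guess [0.5778, -0.016, 0.01, 3.0687] -> [ 0.5692 -0.0174  0.01    3.0627] 235
scene guess [0.5824, 0.0478, 0.01, 3.0687] -> [0.5748 0.0459 0.01   3.0539] 216
scene guess [0.5859, 0.0957, 0.01, 3.0687] -> [0.5749 0.0939 0.01   3.0675] 180
scene edge [ 0.5038  0.0172  0.01   -1.6312] 308
```

Emit:
move_arm:
  moves: [0,0,-0.04,0,0.03,0,0,-0.08,0,0.03,0,0,-0.102,0,0.03,0,0,-0.102,0,0.03,0,0,-0.102,0,0.006,0,0,-0.102,0,0.006,0,0,-0.102,0,0.006,0,0,-0.102,0,0.006,0,0,-0.102,0,0.006,-0.005,0,-0.095,0,0.006,-0.01,0,-0.07,0,0.006,-0.01,0,-0.045,0,0.006]

```text
clock: 32.7
tcp_pos: [0.495, 0.0206, 0.0828]
orientation: [-0.001, -0.681, 0.732, 0.001]
wrist_force: [0.3, 0.3, -1.6]
finger_gap: 0.0106
grip_force: 60.7
```

Emit:
move_arm:
  moves: [0.008,-0.125,0,-0.73,0.006,0.008,-0.125,0,-0.73,0.006,0.008,-0.125,0,-0.73,0.006,0.008,-0.125,0,-0.73,0.006,0.008,-0.125,0,-0.73,0.006,0.008,-0.125,0,-0.73,0.006,0.008,-0.125,0,-0.73,0.006,0.008,-0.125,0,-0.73,0.006]

```text
clock: 33.37
tcp_pos: [0.5054, -0.1048, 0.0834]
orientation: [0.001, -0.377, 0.926, -0.0]
wrist_force: [0.1, -0.1, -1.7]
finger_gap: 0.0106
grip_force: 60.7
```

Emit:
move_arm:
  moves: [0.008,-0.125,0,-0.73,0.006,0.008,-0.125,0,-0.73,0.006,0.008,-0.125,0,-0.73,0.006,0.008,-0.125,0,-0.73,0.006,0.008,-0.125,0,-0.73,0.006,0.008,-0.125,0,-0.73,0.006,0.008,-0.125,0,-0.73,0.006,0.008,-0.125,0,-0.73,0.006]

```text
clock: 34.03
tcp_pos: [0.5131, -0.2292, 0.083]
orientation: [0.0, -0.023, 1.0, -0.0]
wrist_force: [0.1, -0.2, -2.0]
finger_gap: 0.0104
grip_force: 60.7
```

Run:
```python
from w import *
s=st()
look([],['scene','top'],[.5137,-.2273,.068,.0425])
c=cam('top');print('old edge px',proj(c,[[.5137,-.2273,.003]]))
```

```text
t 34.03 tcp [ 0.5131 -0.2292  0.083 ] yaw 3.1869 F [ 0.1 -0.2 -2. ] gap 0.0104 grip 60.7
scene edge [ 0.5181 -0.2308  0.068   0.0501] 227
top edge [ 0.5153 -0.2381  0.068   0.1558] 1210
old edge px [[317.87132352 201.70633143]]
```

Emit:
move_arm:
  moves: [0.001,0.006,-0.03,-0.008,0.006,0.001,0.006,-0.055,-0.008,0.006,0.001,0.006,-0.0635,-0.008,0.006,0.001,0.006,-0.0645,-0.008,0.006,0.001,0.006,-0.0645,-0.008,0.006,0.001,0.006,-0.0645,-0.008,0.03,0.001,0.006,-0.0645,-0.008,0.03,0.001,0.006,-0.0645,-0.008,0.03,0.001,0.006,-0.04,-0.008,0.03,0.001,0.006,0,-0.008,0.04,0.001,0.006,0.025,-0.008,0.036]

```text
clock: 35.1
tcp_pos: [0.5143, -0.2237, 0.1105]
orientation: [0.001, -0.016, 1.0, -0.0]
wrist_force: [1.2, -0.5, 0.3]
finger_gap: 0.0359
grip_force: 0.0
```

Emit:
move_arm:
  moves: [0.0705,0.318,0,-0.11,0.036,0.0705,0.318,0,-0.11,0.036,0.0705,0.318,0,-0.11,0.036,0.0705,0.318,0,-0.11,0.036,0.0705,0.318,0,-0.11,0.036,0.0705,0.318,0,-0.11,0.036,0.0705,0.318,0,-0.11,0.036,0.0705,0.318,0,-0.11,0.036,0.0705,0.318,0,-0.11,0.036,0.0705,0.318,0,-0.11,0.036]

```text
clock: 35.93
tcp_pos: [0.5846, 0.0966, 0.108]
orientation: [0.0, 0.037, 0.999, -0.0]
wrist_force: [0.4, -0.1, -1.1]
finger_gap: 0.036
grip_force: 0.0
```

Run:
```python
from w import *
s=st()
G=[[.5743,-.0639,.01,3.0687],[.5778,-.016,.01,3.0687],[.5824,.0478,.01,3.0687],[.5859,.0957,.01,3.0687]]
look(G,['scene','top'],[.514,-.222,.003,.036])
```

```text
t 35.93 tcp [0.5846 0.0966 0.108 ] yaw 3.068 F [ 0.4 -0.1 -1.1] gap 0.036 grip 0.0
scene guess [0.5743, -0.0639, 0.01, 3.0687] -> [ 0.5665 -0.0651  0.01    3.0581] 349
scene guess [0.5778, -0.016, 0.01, 3.0687] -> [ 0.5688 -0.0176  0.01    3.0448] 245
scene guess [0.5824, 0.0478, 0.01, 3.0687] -> [0.5732 0.046  0.01   3.0509] 213
scene guess [0.5859, 0.0957, 0.01, 3.0687] -> [0.5803 0.0936 0.01   3.0504] 184
scene edge [ 0.5177 -0.2249  0.003   0.0315] 50
top guess [0.5743, -0.0639, 0.01, 3.0687] -> [ 0.5715 -0.061   0.01    3.0614] 343
top guess [0.5778, -0.016, 0.01, 3.0687] -> [ 0.5738 -0.0135  0.01    3.0599] 388
top guess [0.5824, 0.0478, 0.01, 3.0687] -> [0.5785 0.0486 0.01   3.0347] 292
top guess [0.5859, 0.0957, 0.01, 3.0687] -> [0.5758 0.097  0.01   3.0348] 399
top edge [ 0.5162 -0.2216  0.003   0.0294] 101
```

Emit:
move_arm:
  moves: [0,-0.0005,-0.04,0,0.036,0,-0.0005,-0.075,0,0.036,0,-0.0005,-0.088,0,0.036,0,-0.0005,-0.088,0,0.036,0,-0.0005,-0.088,0,0.018,0,-0.0005,-0.088,0,0.018,0,-0.0005,-0.088,0,0.018,0,-0.0005,-0.088,0,0.018,0,-0.0005,-0.088,0,0.018,-0.003,0,-0.07,0,0.018,-0.003,0,-0.035,0,0.018,-0.003,0,-0.025,0,0.018]
  newtons: 40

```text
clock: 37.03
tcp_pos: [0.5838, 0.0948, 0.0869]
orientation: [0.003, 0.039, 0.999, 0.0]
wrist_force: [0.9, -0.6, 0.5]
finger_gap: 0.0227
grip_force: 39.5
```

Emit:
move_arm:
  moves: [-0.0715,0.104,0,-0.7,0.018,-0.0715,0.104,0,-0.7,0.018,-0.0715,0.104,0,-0.7,0.018,-0.0715,0.104,0,-0.7,0.018,-0.0715,0.104,0,-0.7,0.018,-0.0715,0.104,0,-0.7,0.018,-0.0715,0.104,0,-0.7,0.018,-0.0715,0.104,0,-0.7,0.018]

```text
clock: 37.7
tcp_pos: [0.5104, 0.1989, 0.083]
orientation: [0.001, 0.378, 0.926, 0.0]
wrist_force: [0.8, -1.3, -0.3]
finger_gap: 0.0231
grip_force: 39.6
```

Emit:
move_arm:
  moves: [-0.0715,0.104,0,-0.7,0.018,-0.0715,0.104,0,-0.7,0.018,-0.0715,0.104,0,-0.7,0.018,-0.0715,0.104,0,-0.7,0.018,-0.0715,0.104,0,-0.7,0.018,-0.0715,0.104,0,-0.7,0.018,-0.0715,0.104,0,-0.7,0.018,-0.0715,0.104,-0.03,-0.7,0.018,-0.0715,0.104,-0.045,-0.7,0.018,-0.0715,0.104,-0.045,-0.7,0.018]

```text
clock: 38.53
tcp_pos: [0.4365, 0.3011, 0.0349]
orientation: [-0.001, 0.672, 0.74, -0.002]
wrist_force: [-0.6, -1.0, -0.2]
finger_gap: 0.0227
grip_force: 39.6
```

Run:
```python
from w import *
s=st()
look([[.4396,.3039,.025,1.671],[.5743,-.0639,.01,3.0687],[.5778,-.016,.01,3.0687],[.5824,.0478,.01,3.0687]],['scene'])
```

```text
t 38.53 tcp [0.4365 0.3011 0.0349] yaw 1.6674 F [-0.6 -1.  -0.2] gap 0.0227 grip 39.6
scene guess [0.4396, 0.3039, 0.025, 1.671] -> [0.435  0.3112 0.025  1.6539] 363
scene guess [0.5743, -0.0639, 0.01, 3.0687] -> [ 0.5665 -0.0651  0.01    3.0598] 351
scene guess [0.5778, -0.016, 0.01, 3.0687] -> [ 0.5684 -0.0181  0.01    3.05  ] 242
scene guess [0.5824, 0.0478, 0.01, 3.0687] -> [0.5771 0.0459 0.01   3.0467] 139
```

Run:
```python
from w import *
a=cam('scene','s7')
t=dict(np.load('/dev/null')) if 0 else None
b=cam('top')
P=lambda x,y:(x/4.5+90-.4,y/4.5+135-.4)
print('tin',atz(b,[P(155,508)],.018).round(4))
print('felt corners',atz(b,[P(27,22),P(297,22),P(10,577),P(283,578)],.003).round(4).tolist())
rs=lambda i,w:cv2.resize(i,(w,int(i.shape[0]*w/i.shape[1])),interpolation=cv2.INTER_CUBIC)
o=np.zeros((400,800,3),np.uint8)
for im,x in((rs(a['pixels'][150:242,325:425,::-1],400),0),(rs(b['pixels'][150:250,290:390,::-1],400),400)): o[:im.shape[0],x:x+400]=im[:400]
cv2.imwrite('pics/c7.png',o)
```

```text
tin [[0.3796 0.2788 0.018 ]]
felt corners [[0.6658, 0.3744, 0.003], [0.6705, 0.2134, 0.003], [0.3372, 0.3648, 0.003], [0.3405, 0.2063, 0.003]]
```

View pics/c7.png

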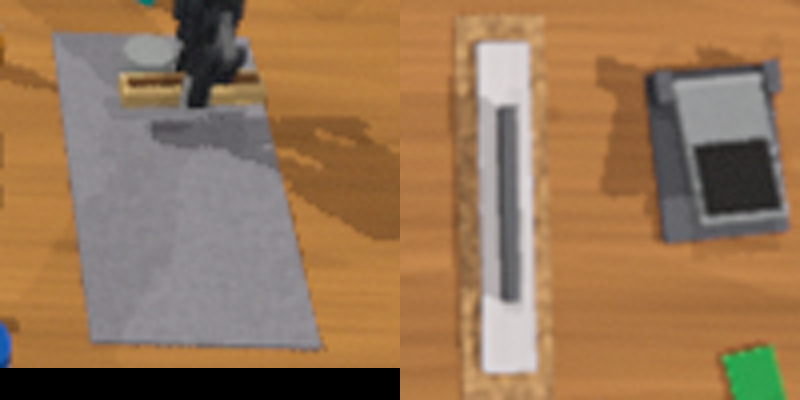

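Left crop: mount D is held level at about (190,88) over the felt. Right crop: the straightedge (505,205) lies along the middle of the cork mat. I'll set D down nearer the felt's middle and away from the tin.

Emit:
move_arm:
  moves: [0.005,-0.012,0,-0.07,0.018,0.005,-0.012,-0.015,-0.07,0.018,0.005,-0.012,-0.0235,-0.07,0.018,0.005,-0.012,-0.0245,-0.07,0.018,0.005,-0.012,-0.0245,-0.07,0.018,0.005,-0.012,-0.0245,-0.07,0.036,0.005,-0.012,-0.0245,-0.07,0.036,0.005,-0.012,-0.0245,-0.07,0.036,0.005,-0.012,0,-0.07,0.036,0.005,-0.012,0.04,-0.07,0.036,0.005,-0.012,0.07,-0.07,0.036]

```text
clock: 39.6
tcp_pos: [0.4431, 0.2907, 0.1097]
orientation: [-0.0, 0.699, 0.715, -0.0]
wrist_force: [1.2, 0.4, -1.0]
finger_gap: 0.0361
grip_force: 0.0
```

Emit:
move_arm:
  moves: [0.0685,-0.122,0,0.734,0.036,0.0685,-0.122,0,0.734,0.036,0.0685,-0.122,0,0.734,0.036,0.0685,-0.122,0,0.734,0.036,0.0685,-0.122,0,0.734,0.036,0.0685,-0.122,0,0.734,0.036,0.0685,-0.122,0,0.734,0.036,0.0685,-0.122,0,0.734,0.036]

```text
clock: 40.27
tcp_pos: [0.512, 0.1686, 0.1081]
orientation: [0.0, 0.397, 0.918, 0.0]
wrist_force: [-0.3, 0.2, -0.7]
finger_gap: 0.036
grip_force: 0.0
```

Emit:
move_arm:
  moves: [0.0685,-0.122,0,0.734,0.036,0.0685,-0.122,0,0.734,0.036,0.0685,-0.122,0,0.734,0.036,0.0685,-0.122,0,0.734,0.036,0.0685,-0.122,0,0.734,0.036,0.0685,-0.122,0,0.734,0.036,0.0685,-0.122,0,0.734,0.036,0.0685,-0.122,0,0.734,0.036]

```text
clock: 40.93
tcp_pos: [0.5802, 0.0471, 0.1078]
orientation: [-0.0, 0.042, 0.999, 0.0]
wrist_force: [-0.2, -0.4, -0.6]
finger_gap: 0.0357
grip_force: 0.0
```

Run:
```python
from w import *
s=st()
look([[.444,.292,.003,1.6],[.5743,-.0639,.01,3.0687],[.5778,-.016,.01,3.0687],[.5824,.0478,.01,3.0687]],['scene','top'])
```

```text
t 40.93 tcp [0.5802 0.0471 0.1078] yaw 3.0574 F [-0.2 -0.4 -0.6] gap 0.0357 grip 0.0
scene guess [0.444, 0.292, 0.003, 1.6] -> [0.4444 0.2899 0.003  1.5983] 141
scene guess [0.5743, -0.0639, 0.01, 3.0687] -> [ 0.5665 -0.0651  0.01    3.0598] 349
scene guess [0.5778, -0.016, 0.01, 3.0687] -> [ 0.5683 -0.0183  0.01    3.0473] 238
scene guess [0.5824, 0.0478, 0.01, 3.0687] -> [0.5713 0.0462 0.01   3.0534] 136
top guess [0.444, 0.292, 0.003, 1.6] -> [0.4449 0.295  0.003  1.6165] 196
top guess [0.5743, -0.0639, 0.01, 3.0687] -> [ 0.5708 -0.0609  0.01    3.0718] 338
top guess [0.5778, -0.016, 0.01, 3.0687] -> [ 0.5742 -0.0159  0.01    3.0222] 395
top guess [0.5824, 0.0478, 0.01, 3.0687] -> [0.7032 0.0059 0.01   2.864 ] 44
```

Emit:
move_arm:
  moves: [0,0,-0.04,0.005,0.036,0,0,-0.075,0.005,0.036,0,0,-0.088,0.005,0.036,0,0,-0.088,0.005,0.036,0,0,-0.088,0.005,0.018,0,0,-0.088,0.005,0.018,0,0,-0.088,0.005,0.018,0,0,-0.088,0.005,0.018,0,0,-0.088,0.005,0.018,-0.003,0,-0.07,0.005,0.018,-0.003,0,-0.035,0.005,0.018,-0.003,0,-0.025,0.005,0.018]

```text
clock: 42.03
tcp_pos: [0.5798, 0.0464, 0.0868]
orientation: [0.003, 0.038, 0.999, -0.0]
wrist_force: [1.2, 0.8, 0.6]
finger_gap: 0.0229
grip_force: 40.0
```

Emit:
move_arm:
  moves: [-0.036,0.1225,0,-0.732,0.018,-0.036,0.1225,0,-0.732,0.018,-0.036,0.1225,0,-0.732,0.018,-0.036,0.1225,0,-0.732,0.018,-0.036,0.1225,0,-0.732,0.018,-0.036,0.1225,0,-0.732,0.018,-0.036,0.1225,0,-0.732,0.018,-0.036,0.1225,0,-0.732,0.018]

```text
clock: 42.7
tcp_pos: [0.5419, 0.1692, 0.083]
orientation: [0.001, 0.391, 0.92, 0.0]
wrist_force: [0.1, 1.0, -0.6]
finger_gap: 0.023
grip_force: 40.0
```

Emit:
move_arm:
  moves: [-0.036,0.1225,0,-0.732,0.018,-0.036,0.1225,0,-0.732,0.018,-0.036,0.1225,0,-0.732,0.018,-0.036,0.1225,0,-0.732,0.018,-0.036,0.1225,0,-0.732,0.018,-0.036,0.1225,0,-0.732,0.018,-0.036,0.1225,0,-0.732,0.018,-0.036,0.1225,-0.03,-0.732,0.018,-0.036,0.1225,-0.045,-0.732,0.018,-0.036,0.1225,-0.045,-0.732,0.018]

```text
clock: 43.53
tcp_pos: [0.5033, 0.29, 0.0346]
orientation: [-0.001, 0.694, 0.72, -0.003]
wrist_force: [-1.0, -0.0, -1.4]
finger_gap: 0.0227
grip_force: 40.0
```

Run:
```python
from w import *
s=st()
look([[.506,.292,.026,1.6],[.444,.292,.003,1.6],[.5743,-.0639,.01,3.0687],[.5778,-.016,.01,3.0687]],['scene'],[.516,-.222,.003,.03])
```

```text
t 43.53 tcp [0.5033 0.29   0.0346] yaw 1.6066 F [-1.  -0.  -1.4] gap 0.0227 grip 40.0
scene guess [0.506, 0.292, 0.026, 1.6] -> [0.5038 0.2876 0.026  1.5949] 418
scene guess [0.444, 0.292, 0.003, 1.6] -> [0.4795 0.2944 0.003  1.5379] 373
scene guess [0.5743, -0.0639, 0.01, 3.0687] -> [ 0.5675 -0.0653  0.01    3.056 ] 348
scene guess [0.5778, -0.016, 0.01, 3.0687] -> [ 0.5728 -0.018   0.01    3.0564] 243
scene edge [ 0.5168 -0.225   0.003   0.0343] 49
```

Run:
```python
from w import *
a=cam('scene','s8');b=cam('top')
rs=lambda i,w:cv2.resize(i,(w,int(i.shape[0]*w/i.shape[1])),interpolation=cv2.INTER_CUBIC)
o=np.zeros((520,800,3),np.uint8)
for im,x in((rs(a['pixels'][150:242,325:425,::-1],400),0),(rs(b['pixels'][135:265,85:185,::-1],400),400)): o[:im.shape[0],x:x+400]=im[:520]
cv2.imwrite('pics/c8.png',o)
```

```text
(no output)
```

View pics/c8.png

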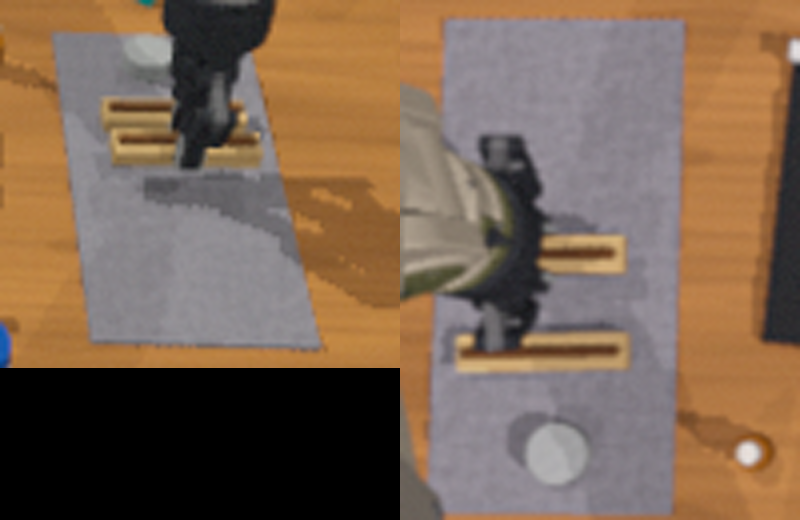

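The pictures show D lying at (543,352) in the top crop, still in place. The odd fit came from the gripper blocking the view. C hangs at (585,253), clear of it, so I'll place C and fetch B.

Emit:
move_arm:
  moves: [0.003,0,0,0,0.018,0.003,0,-0.015,0,0.018,0.003,0,-0.0235,0,0.018,0.003,0,-0.0245,0,0.018,0.003,0,-0.0245,0,0.018,0.003,0,-0.0245,0,0.036,0.003,0,-0.0245,0,0.036,0.003,0,-0.0245,0,0.036,0.003,0,0,0,0.036,0.003,0,0.04,0,0.036,0.003,0,0.07,0,0.036]

```text
clock: 44.6
tcp_pos: [0.5081, 0.2916, 0.1096]
orientation: [-0.0, 0.696, 0.718, -0.0]
wrist_force: [1.4, 1.4, 0.2]
finger_gap: 0.0361
grip_force: 0.0
```

Emit:
move_arm:
  moves: [0.034,-0.154,0,0.731,0.036,0.034,-0.154,0,0.731,0.036,0.034,-0.154,0,0.731,0.036,0.034,-0.154,0,0.731,0.036,0.034,-0.154,0,0.731,0.036,0.034,-0.154,0,0.731,0.036,0.034,-0.154,0,0.731,0.036,0.034,-0.154,0,0.731,0.036]

```text
clock: 45.27
tcp_pos: [0.5425, 0.1375, 0.1081]
orientation: [0.0, 0.394, 0.919, 0.0]
wrist_force: [1.1, -0.6, -0.4]
finger_gap: 0.0361
grip_force: 0.0
```

Emit:
move_arm:
  moves: [0.034,-0.154,0,0.731,0.036,0.034,-0.154,0,0.731,0.036,0.034,-0.154,0,0.731,0.036,0.034,-0.154,0,0.731,0.036,0.034,-0.154,0,0.731,0.036,0.034,-0.154,0,0.731,0.036,0.034,-0.154,0,0.731,0.036,0.034,-0.154,0,0.731,0.036]

```text
clock: 45.93
tcp_pos: [0.5763, -0.0158, 0.1078]
orientation: [-0.0, 0.04, 0.999, 0.0]
wrist_force: [0.2, 0.3, 0.3]
finger_gap: 0.0359
grip_force: 0.0
```

Run:
```python
from w import *
s=st()
look([[.444,.292,.003,1.6],[.508,.292,.003,1.6],[.5743,-.0639,.01,3.0687],[.5778,-.016,.01,3.0687]],['scene'])
```

```text
t 45.93 tcp [ 0.5763 -0.0158  0.1078] yaw 3.0613 F [0.2 0.3 0.3] gap 0.0359 grip 0.0
scene guess [0.444, 0.292, 0.003, 1.6] -> [0.4445 0.2898 0.003  1.6016] 233
scene guess [0.508, 0.292, 0.003, 1.6] -> [0.5097 0.2902 0.003  1.5876] 284
scene guess [0.5743, -0.0639, 0.01, 3.0687] -> [ 0.567  -0.0651  0.01    3.052 ] 349
scene guess [0.5778, -0.016, 0.01, 3.0687] -> [ 0.5686 -0.0181  0.01    3.0508] 241
```

Emit:
move_arm:
  moves: [0,0,-0.04,0.005,0.036,0,0,-0.075,0.005,0.036,0,0,-0.088,0.005,0.036,0,0,-0.088,0.005,0.036,0,0,-0.088,0.005,0.018,0,0,-0.088,0.005,0.018,0,0,-0.088,0.005,0.018,0,0,-0.088,0.005,0.018,0,0,-0.088,0.005,0.018,-0.003,0,-0.07,0.005,0.018,-0.003,0,-0.035,0.005,0.018,-0.003,0,-0.025,0.005,0.018]

```text
clock: 46.98
tcp_pos: [0.5756, -0.0168, 0.0868]
orientation: [0.003, 0.036, 0.999, -0.0]
wrist_force: [0.8, -0.2, 0.7]
finger_gap: 0.0231
grip_force: 40.0
```

Emit:
move_arm:
  moves: [-0.002,0.154,0,-0.732,0.018,-0.002,0.154,0,-0.732,0.018,-0.002,0.154,0,-0.732,0.018,-0.002,0.154,0,-0.732,0.018,-0.002,0.154,0,-0.732,0.018,-0.002,0.154,0,-0.732,0.018,-0.002,0.154,0,-0.732,0.018,-0.002,0.154,0,-0.732,0.018]

```text
clock: 47.65
tcp_pos: [0.5717, 0.1378, 0.0829]
orientation: [0.0, 0.39, 0.921, 0.0]
wrist_force: [0.1, 0.2, -0.5]
finger_gap: 0.0229
grip_force: 40.0
```

Emit:
move_arm:
  moves: [-0.002,0.154,0,-0.732,0.018,-0.002,0.154,0,-0.732,0.018,-0.002,0.154,0,-0.732,0.018,-0.002,0.154,0,-0.732,0.018,-0.002,0.154,0,-0.732,0.018,-0.002,0.154,0,-0.732,0.018,-0.002,0.154,0,-0.732,0.018,-0.002,0.154,-0.03,-0.732,0.018,-0.002,0.154,-0.045,-0.732,0.018,-0.002,0.154,-0.045,-0.732,0.018]

```text
clock: 48.48
tcp_pos: [0.5671, 0.2896, 0.0342]
orientation: [-0.001, 0.693, 0.721, -0.003]
wrist_force: [-0.8, -0.4, -0.5]
finger_gap: 0.0229
grip_force: 40.0
```

Run:
```python
from w import *
s=st()
look([[.569,.292,.026,1.6],[.508,.292,.003,1.6],[.444,.292,.003,1.6],[.5743,-.0639,.01,3.0687]],['scene','top'],[.516,-.222,.003,.03])
```

```text
t 48.48 tcp [0.5671 0.2896 0.0342] yaw 1.6093 F [-0.8 -0.4 -0.5] gap 0.0229 grip 40.0
scene guess [0.569, 0.292, 0.026, 1.6] -> [0.5679 0.2869 0.026  1.5541] 449
scene guess [0.508, 0.292, 0.003, 1.6] -> [0.5469 0.2934 0.003  1.4428] 457
scene guess [0.444, 0.292, 0.003, 1.6] -> [0.444  0.2879 0.003  1.6182] 272
scene guess [0.5743, -0.0639, 0.01, 3.0687] -> [ 0.5633 -0.0648  0.01    3.0669] 232
scene edge [ 0.5168 -0.225   0.003   0.032 ] 49
top guess [0.569, 0.292, 0.026, 1.6] -> [0.5698 0.2926 0.026  1.5945] 294
top guess [0.508, 0.292, 0.003, 1.6] -> [0.5099 0.2935 0.003  1.6139] 91
top guess [0.444, 0.292, 0.003, 1.6] -> [0.4446 0.2939 0.003  1.6176] 23
top guess [0.5743, -0.0639, 0.01, 3.0687] -> [ 0.5708 -0.0609  0.01    3.0718] 255
top edge [ 0.5159 -0.2218  0.003   0.0313] 89
```

Emit:
move_arm:
  moves: [0.002,0,0,0,0.018,0.002,0,-0.015,0,0.018,0.002,0,-0.0235,0,0.018,0.002,0,-0.0245,0,0.018,0.002,0,-0.0245,0,0.018,0.002,0,-0.0245,0,0.036,0.002,0,-0.0245,0,0.036,0.002,0,-0.0245,0,0.036,0.002,0,0,0,0.036,0.002,0,0.04,0,0.036,0.002,0,0.07,0,0.036]

```text
clock: 49.5
tcp_pos: [0.5712, 0.2916, 0.1096]
orientation: [-0.0, 0.695, 0.719, -0.0]
wrist_force: [1.3, 1.2, 0.8]
finger_gap: 0.0359
grip_force: 0.0
```

Emit:
move_arm:
  moves: [0.001,-0.178,0,0.731,0.036,0.001,-0.178,0,0.731,0.036,0.001,-0.178,0,0.731,0.036,0.001,-0.178,0,0.731,0.036,0.001,-0.178,0,0.731,0.036,0.001,-0.178,0,0.731,0.036,0.001,-0.178,0,0.731,0.036,0.001,-0.178,0,0.731,0.036]

```text
clock: 50.17
tcp_pos: [0.5726, 0.1135, 0.1083]
orientation: [0.0, 0.393, 0.919, 0.0]
wrist_force: [0.7, 0.6, 0.5]
finger_gap: 0.0362
grip_force: 0.0
```

Emit:
move_arm:
  moves: [0.001,-0.178,0,0.731,0.036,0.001,-0.178,0,0.731,0.036,0.001,-0.178,0,0.731,0.036,0.001,-0.178,0,0.731,0.036,0.001,-0.178,0,0.731,0.036,0.001,-0.178,0,0.731,0.036,0.001,-0.178,0,0.731,0.036,0.001,-0.178,0,0.731,0.036]

```text
clock: 50.83
tcp_pos: [0.5735, -0.0636, 0.1078]
orientation: [-0.0, 0.039, 0.999, 0.0]
wrist_force: [-0.1, 0.5, 0.1]
finger_gap: 0.036
grip_force: 0.0
```

Run:
```python
from w import *
s=st()
look([[.570,.292,.003,1.6],[.508,.292,.003,1.6],[.444,.292,.003,1.6],[.5743,-.0639,.01,3.0687]],['scene'])
```

```text
t 50.83 tcp [ 0.5735 -0.0636  0.1078] yaw 3.0643 F [-0.1  0.5  0.1] gap 0.036 grip 0.0
scene guess [0.57, 0.292, 0.003, 1.6] -> [0.5728 0.2907 0.003  1.5848] 273
scene guess [0.508, 0.292, 0.003, 1.6] -> [0.5096 0.29   0.003  1.5954] 332
scene guess [0.444, 0.292, 0.003, 1.6] -> [0.4445 0.2901 0.003  1.6204] 236
scene guess [0.5743, -0.0639, 0.01, 3.0687] -> [ 0.5671 -0.0655  0.01    3.0589] 228
```

Emit:
move_arm:
  moves: [0,0,-0.04,0.003,0.036,0,0,-0.075,0.003,0.036,0,0,-0.088,0.003,0.036,0,0,-0.088,0.003,0.036,0,0,-0.088,0.003,0.018,0,0,-0.088,0.003,0.018,0,0,-0.088,0.003,0.018,0,0,-0.088,0.003,0.018,0,0,-0.088,0.003,0.018,-0.003,0,-0.07,0.003,0.018,-0.003,0,-0.035,0.003,0.018,-0.003,0,-0.025,0.003,0.018]

```text
clock: 51.88
tcp_pos: [0.5727, -0.065, 0.0868]
orientation: [0.003, 0.036, 0.999, -0.001]
wrist_force: [1.8, -0.5, -0.2]
finger_gap: 0.0227
grip_force: 39.9
```

Emit:
move_arm:
  moves: [0.029,0.179,0,-0.732,0.018,0.029,0.179,0,-0.732,0.018,0.029,0.179,0,-0.732,0.018,0.029,0.179,0,-0.732,0.018,0.029,0.179,0,-0.732,0.018,0.029,0.179,0,-0.732,0.018,0.029,0.179,0,-0.732,0.018,0.029,0.179,0,-0.732,0.018]

```text
clock: 52.55
tcp_pos: [0.5996, 0.1148, 0.0828]
orientation: [0.0, 0.389, 0.921, 0.0]
wrist_force: [0.4, -0.6, -1.0]
finger_gap: 0.0233
grip_force: 39.9
```

Emit:
move_arm:
  moves: [0.029,0.179,0,-0.732,0.018,0.029,0.179,0,-0.732,0.018,0.029,0.179,0,-0.732,0.018,0.029,0.179,0,-0.732,0.018,0.029,0.179,0,-0.732,0.018,0.029,0.179,0,-0.732,0.018,0.029,0.179,0,-0.732,0.018,0.029,0.179,-0.03,-0.732,0.018,0.029,0.179,-0.045,-0.732,0.018,0.029,0.179,-0.045,-0.732,0.018]

```text
clock: 53.38
tcp_pos: [0.626, 0.2908, 0.0338]
orientation: [-0.001, 0.693, 0.721, -0.003]
wrist_force: [-0.1, 0.7, -1.5]
finger_gap: 0.0231
grip_force: 39.9
```

Run:
```python
from w import *
s=st()
look([[.629,.294,.026,1.6],[.571,.292,.003,1.6],[.508,.292,.003,1.6],[.444,.292,.003,1.6]],['top'],[.516,-.222,.003,.03])
```

```text
t 53.38 tcp [0.626  0.2908 0.0338] yaw 1.6093 F [-0.1  0.7 -1.5] gap 0.0231 grip 39.9
top guess [0.629, 0.294, 0.026, 1.6] -> [0.6279 0.2929 0.026  1.5712] 408
top guess [0.571, 0.292, 0.003, 1.6] -> [0.5726 0.294  0.003  1.6289] 57
top guess [0.508, 0.292, 0.003, 1.6] -> [0.51   0.2916 0.003  1.6038] 24
top guess [0.444, 0.292, 0.003, 1.6] -> [0.4447 0.2896 0.003  1.6236] 63
top edge [ 0.5159 -0.2218  0.003   0.0313] 83
```

Emit:
move_arm:
  moves: [0.003,0,0,0,0.018,0.003,0,-0.015,0,0.018,0.003,0,-0.0235,0,0.018,0.003,0,-0.0245,0,0.018,0.003,0,-0.0245,0,0.018,0.003,0,-0.0245,0,0.036,0.003,0,-0.0245,0,0.036,0.003,0,-0.0245,0,0.036,0.003,0,0,0,0.036,0.003,0,0.04,0,0.036,0.003,0,0.08,0,0.036,0.003,0,0.1,0,0.036]

```text
clock: 54.43
tcp_pos: [0.6333, 0.2944, 0.1438]
orientation: [0.002, 0.694, 0.72, 0.003]
wrist_force: [1.0, 0.4, 1.7]
finger_gap: 0.0363
grip_force: 0.0
```

Emit:
move_arm:
  moves: [-0.15,-0.34,0.06,0.5,0.036,-0.15,-0.34,0.06,0.5,0.036,-0.15,-0.34,0.06,0.5,0.036,-0.15,-0.34,0.06,0.5,0.036,-0.15,-0.34,0.06,0.5,0.036,-0.15,-0.34,0.06,0.5,0.036,-0.15,-0.34,0.06,0.5,0.036,-0.15,-0.34,0.06,0.5,0.036,-0.15,-0.34,0.06,0.5,0.036,-0.15,-0.34,0.06,0.5,0.036,-0.15,-0.34,0.06,0.5,0.036,-0.15,-0.34,0.06,0.5,0.036]

```text
clock: 55.43
tcp_pos: [0.4816, -0.0466, 0.1984]
orientation: [0.001, 0.495, 0.869, 0.0]
wrist_force: [0.1, -0.6, -0.1]
finger_gap: 0.0359
grip_force: 0.0
```

Run:
```python
from w import *
s=st()
look([[.629,.294,.003,1.6],[.571,.292,.003,1.6],[.508,.292,.003,1.6],[.444,.292,.003,1.6]],['scene','top'],[.516,-.222,.003,.03])
c=cam('top');d=cam('scene')
o=np.zeros((580,800,3),np.uint8)
A=cv2.resize(c['pixels'][60:320,40:440,::-1],(800,520),interpolation=cv2.INTER_CUBIC)
cv2.imwrite('pics/c9.png',A);cv2.imwrite('pics/s9.png',cv2.resize(d['pixels'][:,:,::-1],(800,600)))
```

```text
t 55.43 tcp [ 0.4816 -0.0466  0.1984] yaw 2.1057 F [ 0.1 -0.6 -0.1] gap 0.0359 grip 0.0
scene guess [0.629, 0.294, 0.003, 1.6] -> [0.6325 0.2927 0.003  1.5881] 306
scene guess [0.571, 0.292, 0.003, 1.6] -> [0.5723 0.2906 0.003  1.5751] 360
scene guess [0.508, 0.292, 0.003, 1.6] -> [0.5095 0.2905 0.003  1.5967] 336
scene guess [0.444, 0.292, 0.003, 1.6] -> [0.4445 0.2899 0.003  1.6086] 235
scene edge [ 0.5168 -0.225   0.003   0.0343] 48
top guess [0.629, 0.294, 0.003, 1.6] -> [0.6331 0.2967 0.003  1.6148] 70
top guess [0.571, 0.292, 0.003, 1.6] -> [0.5724 0.2936 0.003  1.6018] 65
top guess [0.508, 0.292, 0.003, 1.6] -> [0.5099 0.2937 0.003  1.6136] 70
top guess [0.444, 0.292, 0.003, 1.6] -> [0.4445 0.2936 0.003  1.6036] 69
top edge [ 0.5159 -0.2215  0.003   0.0302] 107
```

View pics/c9.png

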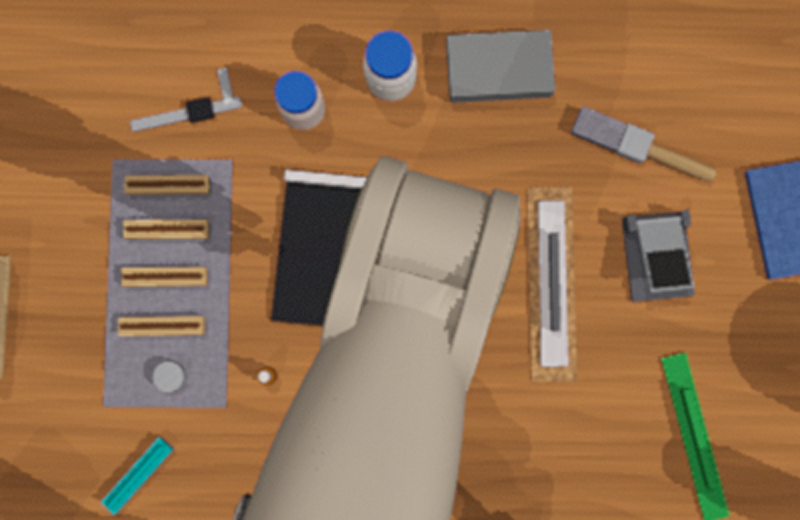

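View pics/s9.png

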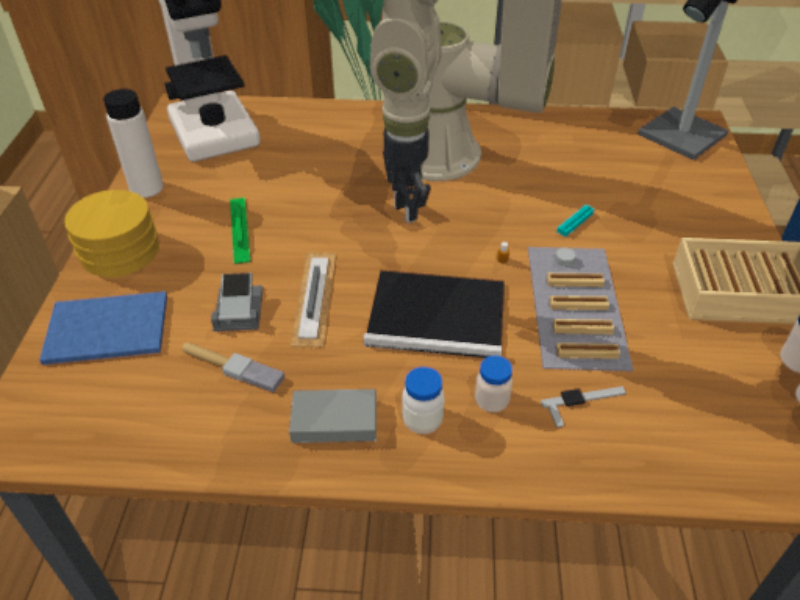

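Top view: the four mounts lie core up beside one another on the felt at (166,184), (165,229), (163,276) and (161,326). The straightedge lies along the cork at (553,283). The scene view shows the pedal up, the board empty and nothing else moved.

```bash
python3 -c "
from workcell import env
print(env.hand_in())"
```

```text
the job is handed in; nothing more can be done
None
```

The picture was taken with all four mounts butted and the straightedge flush, and the pedal was held on its stop for over a second; then everything went back to its felt and cork mat, and the job is handed in with no verdict returned.

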